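# Close and lock the router box

### The arm

A 6-joint arm with a two-finger parallel gripper is mounted at the origin on the work surface. World frame = base frame: x ahead of the robot, y to its left, z up, the work surface at z = 0. Lengths are in mm, angles in rad, forces in N, time in s.
With the tool pointing down it reaches from about 275 to 1000 mm from the base axis. Payload 8.4 kg.
Tool frame: the origin (TCP) lies between the finger pads; the fingertips stand 17 mm ahead of it and the grasp point (between the pads) lies 2 mm behind it; z points along the fingers, y is the line along which they close (so a half turn about z gives the same grasp; the last joint's range is limited). The gripper opens to 85 mm and grips with 20 to 120 N. Pads are 22 mm wide; open, the fingers measure 114 mm over their backs; the gripper's body (76 mm by 85 mm) begins 54 mm behind the grasp point. The pads swing forward as they close: fully open they stand 13 mm farther back than shut.
Start: joints at [1.263, 0.353, 1.633, -0, 1.155, -0.002], TCP at [188.159, 596.007, 208.681] pointing down, gripper open.
Joint ranges: [-2.63, 2.63], [-0.92, 2.1], [0.06, 2.66], [-1.3, 4.44], [0, 2.69], [-3.02, 3.02]. Speed limits (rad/s): [2.22, 2.22, 2.79, 3.14, 3.14, 3.14].

### API

Orientations are given as [roll, pitch, yaw] about the fixed x, y, z axes, in that order (R = Rz(yaw) Ry(pitch) Rx(roll)).
In Python, from rig import sense, grab_frame, sign_off gives the robot as it stands. The module is installed in compiled form; this text tells all that it offers.
- The arm moves only by the tool send_rows, never from a script. Its argument "moves" is a list that holds one entry, the list of rows, each a list of 7 numbers: the shift along the world's x, y, z in m, then the turn, a rotation vector about the world's x, y, z in rad, then the opening, from -1 (shut) to 1 (fully open). In form: [[[dx, dy, dz, rx, ry, rz, jaw], ...]]. A call has 1 to 10 rows; each row shifts and turns the commanded pose from where the row before left it; what a row does not reach is not made up. A row lasts 1/10 s, in which the tool goes at most 50 mm and 8.59 degrees, less where a joint would pass 70% of its speed; a pose out of reach is approached as far as the arm can. A call with a gripper value outside its range is refused whole. The fingers move at their own pace and stop on an object; "grip_force" is the grip in N (left out, the last holds). Time passes only in rows, so rows that do not move let the fingers close. It gives the time, the measured TCP pose, the force, the opening and the grip force at its end, in the units of the state.
- sense(): the state, without advancing time (a new reading comes with each control period).
- grab_frame(name): name is "scene" or "top" or "wrist"; returns a dict with "img" (384x512x3 uint8, red, green, blue), "mtx" (3x3 intrinsics, pixels), "rvec" (rotation vector, rad) and "tvec" (3), from world to camera coordinates, as OpenCV has them; the wrist camera has in their place "T_tool_cam" (4x4, takes a point from camera to tool coordinates, whose origin is the TCP and whose axes are the flange's). Camera axes: x right, y down, z forward; pixel columns grow to the right and rows downward; lengths in mm; the calibration is good to about 2 mm. The wrist camera is an equidistant fisheye: a pixel r from the principal point sees the ray r / f radians off the axis. A picture is of the moment at which its call begins: read the wrist's pose just before it. There is no depth.
- sign_off(): hands the job in; it is judged then, once.
The state is a dict: "clock": time; "qpos": joint angles; "qvel": joint speeds; "joint_efforts": joint torques, N m; "eef_pos": TCP position; "tcp_rot": TCP orientation; "contact_force": force on the tool from outside, world axes, zero at the start; "wrist_torque": the same for the moment, N m; "opening": opening from 0.0 (shut) to 1.0 (fully open); "grasp_force": force on a finger pad.
Only numpy, scipy, OpenCV 4.12 (cv2) and the standard library are available. Lean on these libraries where they do the work, as an engineer would, in place of code of your own. Each camera call takes 0.05 s, during which the arm holds its last target. There are 200 camera calls.

### The job

Pick up the orange cover plate, lay it over the opening in the top of the router box and press it down past the two sprung rollers until it sits fully home and level; lower it, do not drop it. Then turn the red knob on the sloping console panel clockwise until it clicks past its detent to its stop, so that the brass tongue locks the cover, and let go. Leave the other things on the bench where they are.

Things in the scene. Friction and masses are not known exactly. Their poses are not given: they have to be found in the camera images.
- cover: Loose cover plate: orange slab 80 (x) by 110 (y) by 10 mm, with a pale wooden grip bar standing on its middle, 16 wide (x), 50 long (y), 34 mm high (44 mm in all); 0.10 to 0.19 kg. Origin: centre of the slab's underside; z up. It lies flat on the bench, bar up, left or right of the router box. It fits the opening either way round (half a turn is the same).
- router_box: Fixed plywood box; origin on the bench right below the opening's centre; x away from the robot towards its raised console, y along the opening's long side, z up. Aluminium top from x = -70 to 90 mm, 180 (y) mm wide, 110 mm above the bench; behind it a grey console panel rises from there at 34 deg, up to 166 mm above the bench, facing up and towards the robot.
- seat (a point): Centre of the ledge in the opening in the box's top, same axes as the box. Opening 84 (x) by 113 (y) mm, 10 mm deep to this ledge, its rim bevelled 4 mm. At its four corners steel guides (10 mm wide, flared at the top) stand 26 mm above the box top and keep the cover within 1.5 mm in y. When home the cover's origin is at this point, its long side along y, its top flush.
- left_roller (a point): Centre of the white roller (16 mm thick, 56 mm long along x) over the opening's +y end; its twin is at the -y end. Springs hold them 2.5 mm over the cover's ends, tops 24 mm above the ledge. Laid on them the cover is 21 mm too high; pressed straight down at its middle with 8 to 15 N (on the bar, or while gripped) it pushes them aside and snaps past. If one end stays up, press that end.
- knob_grip (a point): On the axis of the red knob, at the height to grip its bar; turns with it. The axis leans 34 deg from vertical towards -x of the box (the robot). z: outwards along the axis; x: along the bar; y: across it. Bar 46 long, 14 thick, its top 7 mm above this point; below it a disc 48 mm across, its face 23 mm below this point, on a 72 mm base; panel 37 mm below.
- lock_knob (a joint): Red knob's angle, rad: 0 unlocked, grows clockwise seen from outside (negative turn about knob_grip's z), stop at 1.25. Spring detent with its crest at 0.8, peak resistance about 0.1 N m: let go before about 0.7 it springs back; beyond about 0.9 the knob snaps to the stop and stays.
- tongue_tip (a point): Middle of the tip of the brass tongue, 20 mm wide, 5 thick, in a guide 10 mm high on the box top behind the opening (+x side, towards the knob). The knob drives it 18 mm in -x of the box: then it reaches 10 mm over the cover, 2.5 mm above it. If the cover is not down, the tongue hits it and the knob cannot turn home.
- dowel_block: Bystander: wooden block 90 by 130 by 38 mm with five upright dowels (83 mm high in all), loose, on the other side of the router box from the cover. Origin: centre of underside.
- flange: Bystander: loose white plastic disc, 100 mm across, 16 mm high. Origin: centre of underside.
- glue_bottle: Bystander: loose yellow bottle, 54 mm across, 150 mm high. Origin: centre of underside.
- screw_jar: Bystander: loose glass jar with a steel cap, 68 mm across, 85 mm high. Origin: centre of underside.
- screwdriver: Bystander: loose screwdriver with a blue handle, 200 mm long, about 30 mm high, lying behind the router box.
- tape_measure: Bystander: loose yellow tape measure, 70 by 35 mm, 62 mm high. Origin: centre of underside.
There are look-alikes about, which are no part of the job. What is shaped like the cover but blue or purple is not meant.

How it is judged (in metres and radians):
On the way, in this order (a step that is already met when the one before it is completed fails the run):
1. the cover is pressed home and level in the opening while the knob is still unlocked (z of cover in the frame of seat below 0.0025 m and distance between cover and seat below 0.006 m and angle between cover's own z axis and vertical below 0.035 rad and value of joint lock_knob below 0.6 rad), for 0.2 s.
2. the knob is turned past its detent (value of joint lock_knob above 1.12 rad), for 0.2 s.
At the end, for the whole second after the job is handed in: The cover lies at rest in the opening, its underside within 2.5 mm of the ledge, its centre within 6 mm of the seat and tilted less than 2 degrees; the knob stands past its detent (over 1.12 rad of 1.25) (z of cover in the frame of seat below 0.0025 m and distance between cover and seat below 0.006 m and angle between cover's own z axis and vertical below 0.035 rad and linear speed of cover below 0.02 m/s and value of joint lock_knob above 1.12 rad); the robot touches nothing.
It fails at once if the cover is dropped (moves faster than 0.6 m/s with no finger on it) (linear speed of cover above 0.6 m/s and contact force between the fingers and cover below 0.05 N).
It fails at once if a bystander (dowel block, flange, glue bottle, screw jar, screwdriver, tape measure) is moved by more than 30 mm (distance of any of dowel_block, flange, glue_bottle, screw_jar, screwdriver, tape_measure from where it was at the start of the episode above 0.03 m).
It also fails if it takes over 58 s, if anything falls off the work surface, if the arm or the gripper's body presses on something with over 40 N, if the wrist force passes 120 N, or if a joint passes its speed limit or range.

## Working session

There is one attempt and no reset: what is moved stays moved. The work goes in short steps, Python scripts to look and compute and a tool call to move; the robot and the scene stay as the last step left them, time stands still between calls to the robot, and variables do not carry over. Pictures are saved under pics/ and viewed, at most 10 in all, crops included, and the job is handed in when it is done.

Besides the shell and the picture viewer there is one more tool, called after "Call:" as name(argument=value, ...), one argument or row to a line, values as JSON. send_rows: Moves the arm, as the interface text tells. Its arguments: {"type":"object","properties":{"moves":{"type":"array"},"grip_force":{"type":"number"}},"required":["moves"]}

```bash
mkdir -p pics
python3 - <<'E'
from rig import *
import cv2,numpy as np,pickle
s=sense();print(s)
d={}
for n in("scene","top"):
    f=grab_frame(n);d[n]=f;cv2.imwrite(f"pics/{n}0.png",f["img"][:,:,::-1]);print(n,f["mtx"],f["rvec"],f["tvec"])
f=grab_frame("wrist");d["wrist"]=f;print(f["mtx"],f["T_tool_cam"])
pickle.dump(d,open("f0.pkl","wb"))
E
```

```text
{'clock': 0.0, 'qpos': array([ 1.26259211e+00,  3.53647960e-01,  1.63413638e+00, -3.23667090e-05,
        1.15519600e+00, -2.42049710e-03]), 'qvel': array([-5.50208471e-04, -1.03256065e-03,  6.89948362e-05, -2.35110603e-04,
        1.53249509e-03, -2.53964790e-03]), 'joint_efforts': array([-3.82243685e-03, -6.05241537e+01, -3.42068052e+01, -1.21925900e-04,
        9.15923476e-03, -2.35749093e-05]), 'eef_pos': array([188.01896398, 595.51633723, 207.96085687]), 'tcp_rot': array([-3.14020490e+00,  2.62343187e-05,  2.83582204e+00]), 'contact_force': array([-0.21751253,  0.28771374,  0.02537782]), 'wrist_torque': array([ 0.0176407 , -0.04797535, -0.05943608]), 'grasp_force': 0.0, 'opening': 0.9981573045235641}
scene [[454.1089326   0.        263.8390664]
 [  0.        454.1089326 193.1167001]
 [  0.          0.          1.       ]] [ 1.55889046  2.07752179 -0.76542368] [ 241.0224361  -282.3932102  1774.95444386]
top [[369.259803     0.         255.84119053]
 [  0.         369.259803   199.08139117]
 [  0.           0.           1.        ]] [ 2.11770857 -2.09897539  0.18554262] [ -73.06414272  546.04389096 1115.26677711]
[[297.31863964   0.         251.35322134]
 [  0.         297.31863964 187.15053898]
 [  0.           0.           1.        ]] [[ 9.89968962e-04 -9.66264016e-01 -2.57551688e-01  6.49263939e+01]
 [ 9.99999271e-01  7.78698300e-04  9.22300669e-04 -1.69183564e+00]
 [-6.90630886e-04 -2.57552414e-01  9.66264083e-01 -1.65462700e+02]
 [ 0.00000000e+00  0.00000000e+00  0.00000000e+00  1.00000000e+00]]
```

View pics/scene0.png

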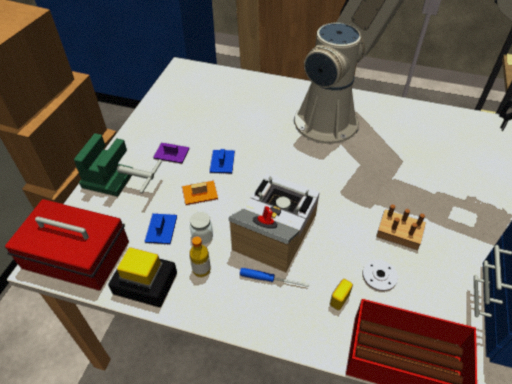

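View pics/top0.png

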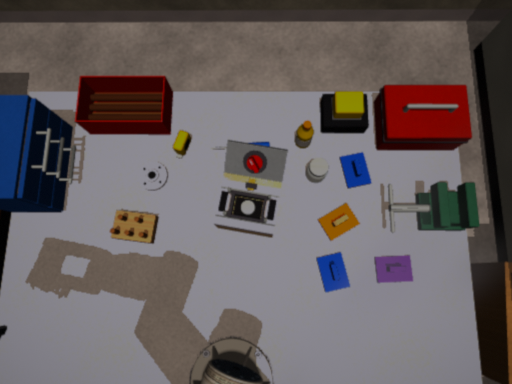

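Scene view (from behind the box): orange cover near (200,191), box at (275,225), knob at (268,215). Top view: cover at (339,221), opening at (248,207), knob at (255,162). Next I'll measure them from both views by colour.

```bash
cat > h.py <<'E'
import cv2,numpy as np
from scipy.spatial.transform import Rotation as R
def proj(f,P): return cv2.projectPoints(np.float64(P).reshape(-1,1,3),f["rvec"],f["tvec"],f["mtx"],None)[0].reshape(-1,2)
def ray(f,uv):
    Rm=cv2.Rodrigues(f["rvec"])[0];d=Rm.T@np.linalg.solve(f["mtx"],[uv[0],uv[1],1]);return -Rm.T@f["tvec"].ravel(),d/np.linalg.norm(d)
def wray(f,uv,st):
    K=f["mtx"];v=np.array([uv[0]-K[0,2],uv[1]-K[1,2]]);r=np.hypot(*v);th=r/K[0,0]
    d=np.r_[v/max(r,1e-9)*np.sin(th),np.cos(th)];T=f["T_tool_cam"];Rt=R.from_euler("xyz",st["tcp_rot"]).as_matrix()
    return st["eef_pos"]+Rt@T[:3,3],Rt@T[:3,:3]@d
def wproj(f,P,st):
    Rt=R.from_euler("xyz",st["tcp_rot"]).as_matrix();T=f["T_tool_cam"]
    p=(np.atleast_2d(P)-st["eef_pos"])@Rt; p=(p-T[:3,3])@T[:3,:3]
    th=np.arctan2(np.hypot(p[:,0],p[:,1]),p[:,2]);n=p[:,:2]/np.hypot(p[:,0],p[:,1])[:,None]
    return n*th[:,None]*f["mtx"][0,0]+f["mtx"][:2,2]
def onz(r,z): return r[0]+r[1]*(z-r[0][2])/r[1][2]
def tri(*rs):
    A=0;b=0
    for o,d in rs: M=np.eye(3)-np.outer(d,d);A=A+M;b=b+M@o
    p=np.linalg.solve(A,b);return p,[np.linalg.norm((np.eye(3)-np.outer(d,d))@(p-o)) for o,d in rs]
def blobs(img,lo,hi,amin=15):
    h=cv2.cvtColor(img,cv2.COLOR_RGB2HSV);m=cv2.inRange(h,np.array(lo),np.array(hi))
    n,l,s,c=cv2.connectedComponentsWithStats(m);return [(c[i],s[i],(l==i).astype(np.uint8)) for i in range(1,n) if s[i,4]>=amin]
E
python3 - <<'E'
import pickle;from h import *
d=pickle.load(open("f0.pkl","rb"))
for n in("scene","top"):
    f=d[n]
    for nm,lo,hi in(("orange",(10,190,120),(18,255,255)),("red",(0,180,90),(4,255,255)),("red2",(175,180,90),(180,255,255)),("white",(0,0,190),(180,25,255))):
        for c,s,m in blobs(f["img"],lo,hi):
            if nm=="white" and s[4]>2500: continue
            rr=cv2.minAreaRect(cv2.findNonZero(m));print(n,nm,c.round(1),s,onz(ray(f,c),10).round(),[np.round(x,1) for x in rr])
    print(onz(ray(f,(0,0)),0),proj(f,[[0,0,0],[188,596,208]]))
a=cv2.resize(d["top"]["img"][130:250,200:370],None,fx=4.7,fy=4.7,interpolation=2);cv2.imwrite("pics/c1.png",a[:,:,::-1])
E
```

```text
scene orange [199.5 193.6] [183 181  34  23 424] [ 500. -330.   10.] [array([199.5, 192.2]), array([17.7, 31.8]), np.float64(79.9)]
scene orange [196.3 240.5] [193 237   8   8  54] [ 679. -270.   10.] [array([196.5, 240.5]), array([7., 7.]), np.float64(90.0)]
scene red [ 63.6 234.6] [   5  199  115   71 4452] [ 774. -668.   10.] [array([ 62. , 232.9]), array([103.7,  57.6]), np.float64(15.3)]
scene red [265.7 217. ] [258 207  16  17 150] [532. -92.  10.] [array([264.5, 215.8]), array([16.5, 14.4]), np.float64(77.5)]
scene red [403.2 345. ] [352 300 125  84 816] [835. 364.  10.] [array([417.7, 345.2]), array([131.5,  62.6]), np.float64(14.0)]
scene red [396.  340.9] [385 338  22   7  25] [829. 345.  10.] [array([395.4, 340.8]), array([21.6,  1.2]), np.float64(14.9)]
scene red [417.3 346.5] [411 345  13   4  15] [829. 399.  10.] [array([417. , 346.5]), array([12.4,  1. ]), np.float64(14.0)]
scene red [435.7 351.5] [425 349  23   6  27] [829. 446.  10.] [array([436. , 351.6]), array([22.5,  1.1]), np.float64(15.3)]
scene red [455.8 357.1] [449 355  12   6  24] [829. 495.  10.] [array([4
[... 2211 characters left out ...]
 204  40  35 626] [ 484. -334.   10.] [array([338.2, 221.1]), array([23.7, 32.6]), np.float64(59.0)]
top red [126.5 104. ] [ 75  76  90  46 339] [890. 388.  10.] [array([119.5,  98.5]), array([89., 45.]), np.float64(0.0)]
top red [426.9 111.5] [ 385   85   87   53 4013] [ 864. -648.   10.] [array([428., 111.]), array([52., 86.]), np.float64(90.0)]
top red [257.9 160.5] [252 155  11  13  73] [687. -73.  10.] [array([258. , 160.1]), array([13.9,  6.2]), np.float64(59.0)]
top red [252.1 165.7] [247 158  12  15  90] [669. -53.  10.] [array([251.7, 165.9]), array([15.7,  7.6]), np.float64(63.4)]
[1316.14991347  906.28258454    0.        ] [[231.6499822  379.87406226]
 [ -1.9610282  320.85837466]]
```

View pics/c1.png

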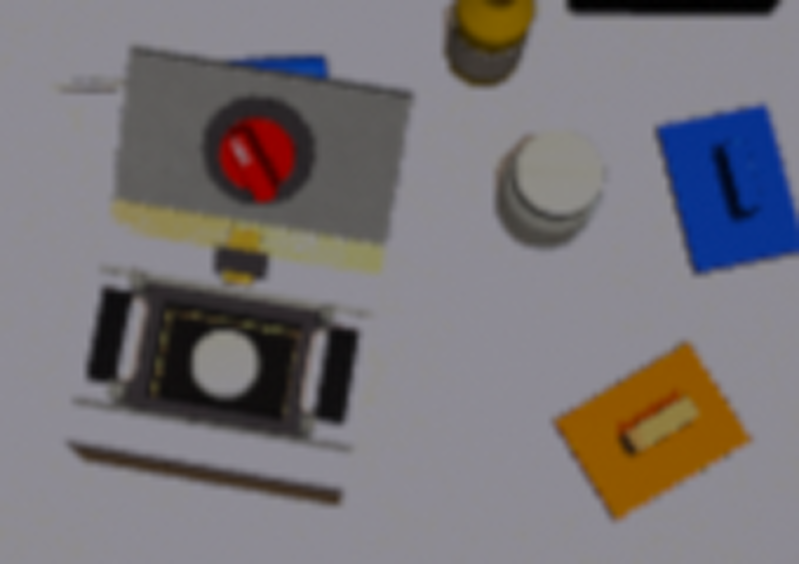

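The top crop shows the opening at about (225,362), the knob bar leaning at (255,150), and the orange cover at (650,430) with its bar pointing right and up. I'll move the wrist camera over the area.

Call:
send_rows(
  moves=[
    [[0.014, -0.04, 0.007, 0, 0, -0.04, 1], [0.014, -0.04, 0.007, 0, 0, -0.04, 1], [0.014, -0.04, 0.007, 0, 0, -0.04, 1], [0.014, -0.04, 0.007, 0, 0, -0.04, 1], [0.014, -0.04, 0.007, 0, 0, -0.04, 1], [0.014, -0.04, 0.007, 0, 0, -0.04, 1], [0.014, -0.04, 0.007, 0, 0, -0.04, 1], [0.014, -0.04, 0.007, 0, 0, -0.04, 1], [0.014, -0.04, 0.007, 0, 0, -0.04, 1], [0.014, -0.04, 0.007, 0, 0, -0.04, 1]],
  ],
)

```text
clock: 1.15
eef_pos: [328.2, 194.4, 279.0]
tcp_rot: [3.141, 0.0, 2.435]
contact_force: [0.3, 0.0, -0.2]
opening: 1.007
grasp_force: 0.0
```

Call:
send_rows(
  moves=[
    [[0.014, -0.04, 0.007, 0, 0, -0.04, 1], [0.014, -0.04, 0.007, 0, 0, -0.04, 1], [0.014, -0.04, 0.007, 0, 0, -0.04, 1], [0.014, -0.04, 0.007, 0, 0, -0.04, 1], [0.014, -0.04, 0.007, 0, 0, -0.04, 1], [0.014, -0.04, 0.007, 0, 0, -0.04, 1], [0.014, -0.04, 0.007, 0, 0, -0.04, 1], [0.014, -0.04, 0.007, 0, 0, -0.04, 1], [0, 0, 0, 0, 0, 0, 1], [0, 0, 0, 0, 0, 0, 1]],
  ],
)

```text
clock: 2.15
eef_pos: [439.9, -124.6, 334.3]
tcp_rot: [-3.141, -0.001, 2.114]
contact_force: [-1.7, -0.3, -0.7]
opening: 1.001
grasp_force: 0.0
```

```bash
cat > snap.py <<'E'
import sys,pickle,cv2
from rig import *
s=sense();f=grab_frame("wrist");pickle.dump((s,f),open(sys.argv[1]+".pkl","wb"))
cv2.imwrite(f"pics/{sys.argv[1]}.png",cv2.resize(f["img"],None,fx=1.5,fy=1.5,interpolation=2)[:,:,::-1]);print(s["clock"],s["eef_pos"],s["tcp_rot"],s["contact_force"])
E
python3 snap.py w1
```

```text
2.15 [ 439.91903234 -124.62406146  334.30647238] [-3.14110944e+00 -8.84679453e-04  2.11376921e+00] [-1.70171112 -0.28874998 -0.69574365]
```

View pics/w1.png

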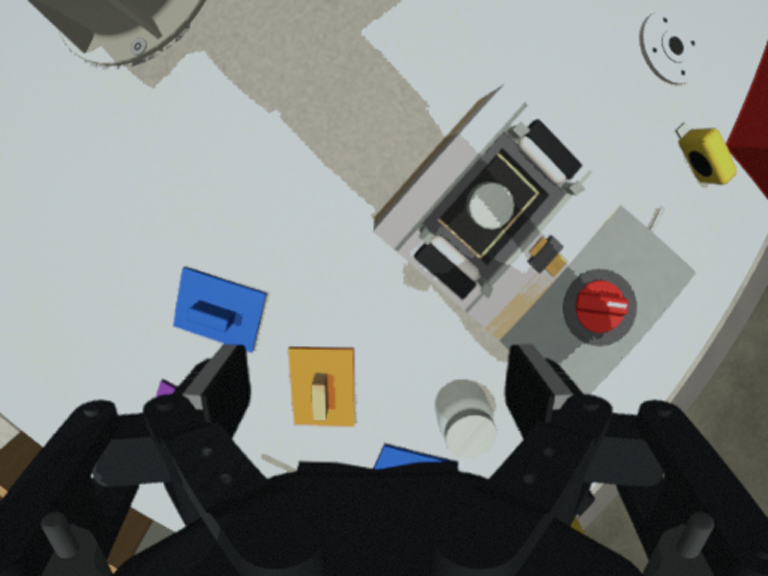

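Wrist view (1.5x scale): cover at (322,387), its bar (320,395), opening centre about (490,205), rollers at (548,152) and (447,265), knob at (602,307). A second wrist position gives the baseline.

Call:
send_rows(
  moves=[
    [[0.0, -0.035, 0, 0, 0, 0, 1], [0.0, -0.035, 0, 0, 0, 0, 1], [0.0, -0.035, 0, 0, 0, 0, 1], [0, 0, 0, 0, 0, 0, 1], [0, 0, 0, 0, 0, 0, 1]],
  ],
)

```text
clock: 2.7
eef_pos: [439.9, -228.0, 334.3]
tcp_rot: [-3.142, -0.001, 2.116]
contact_force: [0.3, 0.4, -0.2]
opening: 0.994
grasp_force: 0.0
```

```bash
python3 snap.py w2
python3 - <<'E'
import pickle;from h import *
out={}
for w in("w1","w2"):
    s,f=pickle.load(open(w+".pkl","rb"))
    for nm,lo,hi in(("orange",(14,150,150),(21,255,255)),("bar",(10,60,130),(30,145,255)),("red",(0,160,70),(6,255,255)),("brass",(12,90,60),(24,255,230)),("white",(0,0,170),(180,18,255))):
        for c,st,m in blobs(f["img"],lo,hi,30):
            if nm=="white":continue
            p=onz(wray(f,c,s),10)
            if abs(p[1]+200)<250 and p[0]>350: print(w,nm,c.round(1),st,p.round(),[np.round(x,1) for x in cv2.minAreaRect(cv2.findNonZero(m))])
E
```

```text
2.7 [ 439.86316885 -228.03029409  334.34042164] [-3.14151935e+00 -1.14168194e-03  2.11595725e+00] [ 0.25684325  0.4369025  -0.17009849]
w1 orange [215.2 255.8] [ 193  233   43   51 1685] [ 484. -330.   10.] [array([214., 258.]), array([50., 42.]), np.float64(90.0)]
w1 bar [358.6 163.8] [353 158  11  12  50] [612. -49.  10.] [array([358.6, 164. ]), array([ 3.7, 13.6]), np.float64(38.7)]
w1 bar [370.5 176.5] [364 169  14  15 109] [645. -55.  10.] [array([370.4, 176.7]), array([ 7.9, 13.7]), np.float64(41.2)]
w1 bar [341.6 208.8] [324 192  41  34 401] [ 633. -132.   10.] [array([344. , 205.5]), array([12. , 47.4]), np.float64(45.0)]
w1 bar [212.  267.9] [207 256  11  25 225] [ 491. -356.   10.] [array([211.9, 268. ]), array([24.4,  9.1]), np.float64(87.0)]
w1 red [399.4 204. ] [384 187  35  35 849] [730. -65.  10.] [array([399.8, 204.3]), array([32.5, 33.2]), np.float64(45.0)]
w1 brass [358.6 164.3] [353 159  12  13  69] [612. -49.  10.] [array([358.2, 164.2]), array([ 4.9, 14.1]), np.float64(45.0)]
w1 brass [369.8 176.5] [364 170  13  14 102] [644. -56.  10.] [array([370.3, 176.3]), ar
[... 1108 characters left out ...]
ray([439. , 142.3]), array([33.4, 32.1]), np.float64(22.6)]
w2 brass [323.8 127.6] [317 122  15  14  30] [ 523. -134.   10.] [array([324.5, 128. ]), array([19.1,  2.1]), np.float64(45.0)]
w2 brass [349.1 152.1] [333 136  31  31  57] [ 585. -144.   10.] [array([347.9, 151.1]), array([41. ,  2.5]), np.float64(44.0)]
w2 brass [378.  178.8] [364 165  35  32 128] [ 660. -153.   10.] [array([380.5, 181.5]), array([45.3,  5.7]), np.float64(45.0)]
w2 brass [242.4 212.7] [ 219  185   47   59 2431] [ 484. -333.   10.] [array([242., 214.]), array([58., 46.]), np.float64(90.0)]
w2 brass [424.4 266.3] [417 259  17  18 156] [ 885. -242.   10.] [array([424.3, 266.8]), array([12.7, 14.8]), np.float64(45.0)]
```

View pics/w2.png

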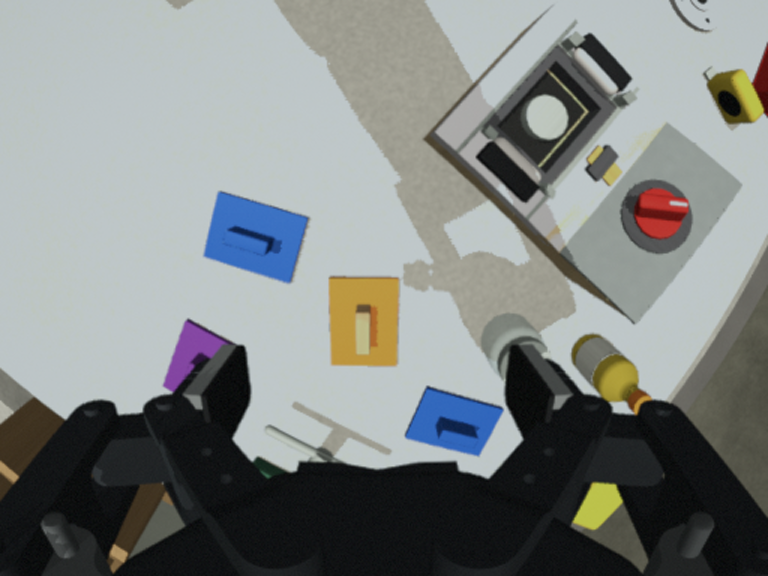

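Cover is at (364,321) in the 1.5x picture, with its bar slightly rotated from image vertical. Now its centre, height and yaw from both views.

Run:
```python
import pickle;from h import *
rb=[];cor=[]
for w in("w1","w2"):
    s,f=pickle.load(open(w+".pkl","rb"))
    b=max((x for x in blobs(f["img"],(8,60,100),(30,255,255),800) if x[0][0]<260),key=lambda x:x[1][4])
    P=np.float32([onz(wray(f,p[0],s),10)[:2] for p in max(cv2.findContours(b[2],0,1)[0],key=len)])
    print(w,"slab",cv2.minAreaRect(P))
    q=cv2.approxPolyDP(cv2.convexHull(max(cv2.findContours(b[2],0,1)[0],key=len)),6,True).reshape(-1,2);q=q[np.argsort(q.sum(1))];cor.append([wray(f,p,s) for p in q]);print(q.tolist())
    b=[x for x in blobs(f["img"],(10,60,130),(30,145,255),150) if x[0][0]<260][0]
    P=np.float32([onz(wray(f,p[0],s),44)[:2] for p in max(cv2.findContours(b[2],0,1)[0],key=len)])
    print("bar",cv2.minAreaRect(P)); c=cv2.minAreaRect(cv2.findNonZero(b[2]))[0];rb.append(wray(f,c,s))
print(tri(*rb))
if len(cor[0])==len(cor[1])==4:
    for a,b in zip(*cor): print(tri(a,b))
```

```text
w1 slab ((485.6322937011719, -335.645751953125), (80.55343627929688, 112.43956756591797), 30.36846160888672)
[[193, 231], [235, 232], [196, 282], [234, 284]]
bar ((485.8774108886719, -337.15283203125), (16.475759506225586, 50.09473419189453), 30.44254493713379)
w2 slab ((485.43084716796875, -336.1965637207031), (80.00933074951172, 110.91265869140625), 31.03704261779785)
[[219, 185], [265, 186], [221, 242], [263, 243]]
bar ((485.2178039550781, -337.23822021484375), (16.410995483398438, 49.803470611572266), 30.964099884033203)
(array([ 485.40049125, -337.21085271,   43.03642434]), [np.float64(0.2728656918949687), np.float64(0.2728656918948879)])
(array([ 425.43917518, -315.36104417,   -7.65436037]), [np.float64(0.5798826958074387), np.float64(0.5798826958073583)])
(array([ 494.29567057, -274.09637649,   -4.78576018]), [np.float64(0.5138103075589071), np.float64(0.5138103075588998)])
(array([ 479.48381262, -400.71882239,   12.68634394]), [np.float64(0.06721469667778263), np.float64(0.06721469667791026)])
(array([ 542.56917046, -359.57470759,   20.62659436]), [np.float64(0.3878853482141863), np.float64(0.38788534821410414)])
```

Cover: centre (485.4, -336.5), yaw about 30.8°, bar top triangulated at 43 mm (expected 44), sizes match. Before carrying, two closer views of the box.

Call:
send_rows(
  moves=[
    [[0.0375, 0.027, -0.011, 0, 0, 0, 1], [0.0375, 0.027, -0.011, 0, 0, 0, 1], [0.0375, 0.027, -0.011, 0, 0, 0, 1], [0.0375, 0.027, -0.011, 0, 0, 0, 1], [0, 0, 0, 0, 0, 0, 1], [0, 0, 0, 0, 0, 0, 1]],
  ],
)

```text
clock: 3.35
eef_pos: [590.0, -118.6, 290.0]
tcp_rot: [-3.14, -0.001, 2.12]
contact_force: [-0.1, 0.4, -0.7]
opening: 1.003
grasp_force: 0.0
```

```bash
python3 snap.py w3
```

```text
3.35 [ 589.98824392 -118.56190371  290.01073456] [-3.14030028e+00 -1.24875266e-03  2.11956406e+00] [-0.11573979  0.35115215 -0.65968232]
```

Call:
send_rows(
  moves=[
    [[-0.03, 0.03, 0, 0, 0, 0, 1], [-0.03, 0.03, 0, 0, 0, 0, 1], [0, 0, 0, 0, 0, 0, 1], [0, 0, 0, 0, 0, 0, 1]],
  ],
)

```text
clock: 3.8
eef_pos: [529.4, -61.0, 291.9]
tcp_rot: [3.14, 0.001, 2.116]
contact_force: [0.1, -0.5, 0.2]
opening: 0.997
grasp_force: 0.0
```

```bash
python3 snap.py w4;python3 - <<'E'
import cv2,numpy as np
a=cv2.imread("pics/w3.png")[:,:,];b=cv2.imread("pics/w4.png")
cv2.imwrite("pics/w34.png",np.vstack([cv2.resize(a[:400],None,fx=.75,fy=.75),cv2.resize(b[:400],None,fx=.75,fy=.75)]))
E
```

```text
3.8 [529.36183437 -61.01006239 291.9147783 ] [3.14012943e+00 1.47898147e-03 2.11626295e+00] [ 0.057723   -0.5155902   0.15045364]
```

View pics/w34.png

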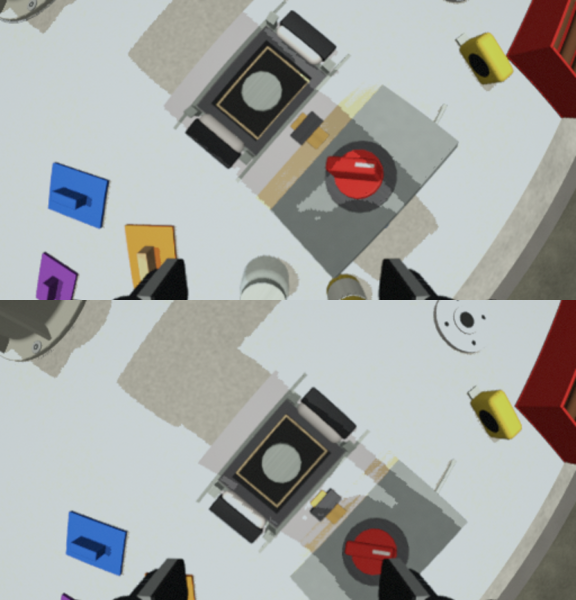

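Both pictures show the box well: top half opening rectangle about (262,92), knob (355,170); bottom half opening (280,462), knob (372,550). Now I extract them by colour and triangulate.

Run:
```python
import pickle;from h import *
D={w:pickle.load(open(w+".pkl","rb")) for w in("w3","w4")}
roi={"w3":(160,0,420,230),"w4":(170,0,420,260)}
for w,(s,f) in D.items():
    x0,y0,x1,y1=roi[w];im=np.zeros_like(f["img"]);im[y0:y1,x0:x1]=f["img"][y0:y1,x0:x1]
    for nm,lo,hi,a in(("outline",(12,60,90),(30,255,255),12),("red",(0,120,60),(8,255,255),60),("red2",(172,120,60),(180,255,255),30),("black",(0,0,1),(180,255,45),150)):
        for c,st,m in blobs(im,lo,hi,a):
            r=cv2.minAreaRect(cv2.findNonZero(m));print(w,nm,c.round(1),st,np.round(r[0],1),np.round(r[1],1),round(r[2],1),np.round(cv2.boxPoints(r)).tolist() if nm in("outline","black") else "")
a=[cv2.resize(D["w3"][1]["img"][0:190,160:355],None,fx=2.05,fy=2.05,interpolation=2),cv2.resize(D["w4"][1]["img"][70:260,170:365],None,fx=2.05,fy=2.05,interpolation=2)]
cv2.imwrite("pics/c34.png",np.hstack(a)[:,:,::-1])
```

```text
w3 outline [414.9  40.8] [409  34  11  17  93] [415.2  41.8] [10. 15.] 56.3 [[406.0, 42.0], [419.0, 34.0], [424.0, 42.0], [412.0, 50.0]]
w3 outline [228.5  81.1] [192  41  83  83 428] [233.  82.] [49.3 71. ] 41.4 [[191.0, 92.0], [238.0, 39.0], [275.0, 72.0], [228.0, 125.0]]
w3 outline [270.9 138. ] [ 230   94   82   91 1732] [270.1 138.8] [ 17.5 108.2] 41.8 [[228.0, 173.0], [300.0, 93.0], [313.0, 104.0], [241.0, 185.0]]
w3 outline [265.1 107.5] [258 100  15  16 100] [265.2 107.3] [ 5.7 17. ] 41.6 [[257.0, 112.0], [269.0, 99.0], [273.0, 103.0], [262.0, 116.0]]
w3 red [316.2 153.9] [ 290  133   51   44 1591] [316.4 154.8] [43.7 48.6] 74.1 
w3 black [224.5  61. ] [188  36  88  61 358] [230.7  79.6] [51.3 75.9] 42.3 [[186.0, 90.0], [237.0, 34.0], [275.0, 69.0], [224.0, 125.0]]
w3 black [233.9  83. ] [ 196   45   75   76 1750] [233.2  82.2] [44.2 65.2] 41.2 [[195.0, 92.0], [238.0, 43.0], [271.0, 72.0], [228.0, 121.0]]
w3 black [188.7 126.6] [166 106  48  42 704] [189. 127.] [50. 15.] 39.0 [[165.0, 117.0], [174.0, 105.0], [213.0, 137.0], [204.0, 149.0]]
w4 outline [250.5 141.9] [210 102  8
[... 902 characters left out ...]
 244.0], [172.0, 244.0], [172.0, 259.0], [170.0, 259.0]]
w4 red [329.3 222.1] [ 306  203   47   42 1238] [331.1 222.5] [40.7 41.2] 51.8 
w4 black [291.1 105.4] [268  87  43  36 307] [289.6 102.8] [50.7  8.2] 41.5 [[268.0, 89.0], [273.0, 83.0], [311.0, 117.0], [306.0, 123.0]]
w4 black [249.9 141.7] [ 214  105   73   75 1690] [249.6 143.2] [44.  63.6] 41.2 [[212.0, 153.0], [254.0, 105.0], [287.0, 134.0], [245.0, 182.0]]
w4 black [247.1 166.2] [207 135  87  54 343] [254.5 164.9] [41.  88.8] 76.5 [[207.0, 155.0], [293.0, 135.0], [302.0, 174.0], [216.0, 195.0]]
w4 black [347.9 248.2] [337 230  30  30 538] [351.5 244.5] [29. 29.] 0.0 [[337.0, 259.0], [337.0, 230.0], [366.0, 230.0], [366.0, 259.0]]
```

View pics/c34.png

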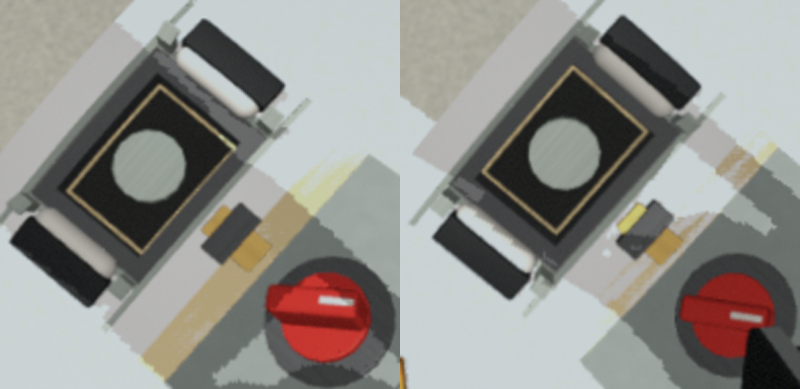

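Run:
```python
import pickle;from h import *
D={w:pickle.load(open(w+".pkl","rb")) for w in("w1","w2","w3","w4")}
def T(a,b,w=("w3","w4")):
    (s,f),(t,g)=D[w[0]],D[w[1]];p,e=tri(wray(f,a,s),wray(g,b,t));return p,e[0]
c3=[[191,92],[238,39],[275,72],[228,125]];c4=[[208,153],[254,100],[292,133],[246,186]]
Q=[]
for a,b in zip(c3,c4): p,e=T(a,b);Q.append(p);print("outl",p.round(1),round(e,1))
print(T([233,82],[250,143]),np.mean(Q,0))
print("brass",T([265.1,107.5],[282.6,176.2]))
h=lambda u,v:[160+u/2.05,v/2.05]
k=lambda u,v:[170+(u-400)/2.05,70+v/2.05]
for n,a,b in(("mark",h(337,300),k(746,317)),("guideTL",h(163,38),k(577,40)),("guideBR",h(123,287),k(545,270)),("guideL",h(25,203),k(448,205)),("guideR",h(268,124),k(685,117)),
 ("rollA",h(217,80),k(632,78)),("rollB",h(75,240),k(497,235)),("knobend",h(270,300),k(683,310))):
    p,e=T(a,b);print(n,p.round(1),round(e,1))
for w,c in(("w3",[233,82]),("w4",[250,143])):
    s,f=D[w]
    x=onz(wray(f,c,s),np.mean(Q,0)[2]);print(w,x)
    P=np.float32([onz(wray(f,q,s),100)[:2] for q in (c3 if w=="w3" else c4)]);print(cv2.minAreaRect(P),P.mean(0))
```

```text
outl [476.4 -84.2  73.4] 0.2
outl [492.2   5.7  73.4] 0.2
outl [555.9  -5.7  70.4] 1.0
outl [540.7 -95.7  80.1] 0.6
(array([516.62361768, -45.44575416,  69.20942879]), np.float64(0.4039914228435182)) [516.32748355 -44.95325469  74.30768031]
brass (array([567.35120946, -54.07877182, 116.41206657]), np.float64(0.10059702852797167))
mark [631.3 -56.9 182.2] 0.2
guideTL [489.6  15.8 130.2] 1.3
guideBR [ 543.1 -114.2   95.4] 1.7
guideL [474.2 -97.9 132.4] 0.1
guideR [564.2  11.3 103.9] 1.0
rollA [525.9  14.2 115.1] 0.5
rollB [ 506.3 -103.2  116.9] 0.5
knobend [608.2 -74.4 163.5] 0.3
w3 [516.87026884 -45.99243431  74.30768031]
((518.9847412109375, -46.753238677978516), (86.22773742675781, 60.2463493347168), 79.98538970947266) [518.83057 -46.78774]
w4 [516.60819152 -44.64683778  74.30768031]
((514.9638061523438, -42.841773986816406), (86.44518280029297, 62.236534118652344), 80.72441101074219) [515.1135  -42.46929]
```

Consistent: outline and rollers share the centre (516.4, -45.0), yaw -9.7°; rollers at 116 mm; brass tongue centred at box y=0, x=52. Now fetch the cover.

Call:
send_rows(
  moves=[
    [[-0.0073, -0.046, 0, 0, 0, -0.002, 1], [-0.0073, -0.046, 0, 0, 0, -0.002, 1], [-0.0073, -0.046, 0, 0, 0, -0.002, 1], [-0.0073, -0.046, 0, 0, 0, -0.002, 1], [-0.0074, -0.046, -0.02, 0, 0, 0, 1], [-0.0074, -0.0455, -0.02, 0, 0, 0, 1], [0, 0, -0.045, 0, 0, 0, 1], [0, 0, -0.045, 0, 0, 0, 1], [0, 0, -0.03, 0, 0, 0, 1], [0, 0, 0, 0, 0, 0, 1]],
  ],
)

```text
clock: 4.85
eef_pos: [483.5, -335.2, 126.8]
tcp_rot: [-3.138, -0.007, 2.106]
contact_force: [-0.6, 0.8, -0.9]
opening: 1.001
grasp_force: 0.0
```

Call:
send_rows(
  moves=[
    [[0, 0, 0, 0, 0, 0, 1]],
  ],
)

```text
clock: 4.95
eef_pos: [486.5, -336.6, 131.6]
tcp_rot: [-3.141, 0.0, 2.107]
contact_force: [0.1, -0.7, 0.3]
opening: 1.002
grasp_force: 0.0
```

Call:
send_rows(
  grip_force=50,
  moves=[
    [[-0.001, 0, -0.03, 0, 0, 0, 1], [0, 0, -0.03, 0, 0, 0, 1], [0, 0, -0.025, 0, 0, 0, 1], [0, 0, -0.012, 0, 0, 0, 1], [0, 0, 0, 0, 0, 0, 1], [0, 0, 0, 0, 0, 0, -1], [0, 0, 0, 0, 0, 0, -1], [0, 0, 0, 0, 0, 0, -1], [0, 0, 0, 0, 0, 0, -1], [0, 0, 0, 0, 0, 0, -1]],
  ],
)

```text
clock: 5.95
eef_pos: [485.5, -335.7, 34.5]
tcp_rot: [3.141, 0.001, 2.108]
contact_force: [-0.3, -0.1, 0.1]
opening: 0.145
grasp_force: 0.0
```

Call:
send_rows(
  moves=[
    [[0, 0, 0, 0, 0, 0, -1], [0, 0, 0, 0, 0, 0, -1], [0, 0, 0, 0, 0, 0, -1], [0, 0, 0, 0, 0, 0, -1]],
  ],
)

```text
clock: 6.35
eef_pos: [485.3, -335.6, 34.0]
tcp_rot: [-3.142, -0.0, 2.108]
contact_force: [-0.9, 0.2, 0.3]
opening: -0.0
grasp_force: 0.0
```

Closed on nothing, so I look.

```bash
python3 snap.py w5
python3 - <<'E'
from rig import *;import cv2,numpy as np
f=grab_frame("scene")["img"];t=grab_frame("top")["img"];w=cv2.imread("pics/w5.png")[:,:,::-1]
a=cv2.resize(f[150:270,150:310],(400,300),interpolation=2);b=cv2.resize(t[160:280,260:420],(400,300),interpolation=2)
cv2.imwrite("pics/look5.png",np.hstack([np.vstack([a,b]),cv2.resize(w,(400,300)).repeat(1,0)[:300],] if 0 else [np.vstack([a,b]),np.vstack([cv2.resize(w,(400,300)),np.zeros((300,400,3),np.uint8)])])[:,:,::-1])
E
```

```text
6.35 [ 485.279076   -335.60862861   33.99102381] [-3.14153172e+00 -1.00070788e-04  2.10783335e+00] [-0.88274903  0.20779655  0.27707601]
```

View pics/look5.png

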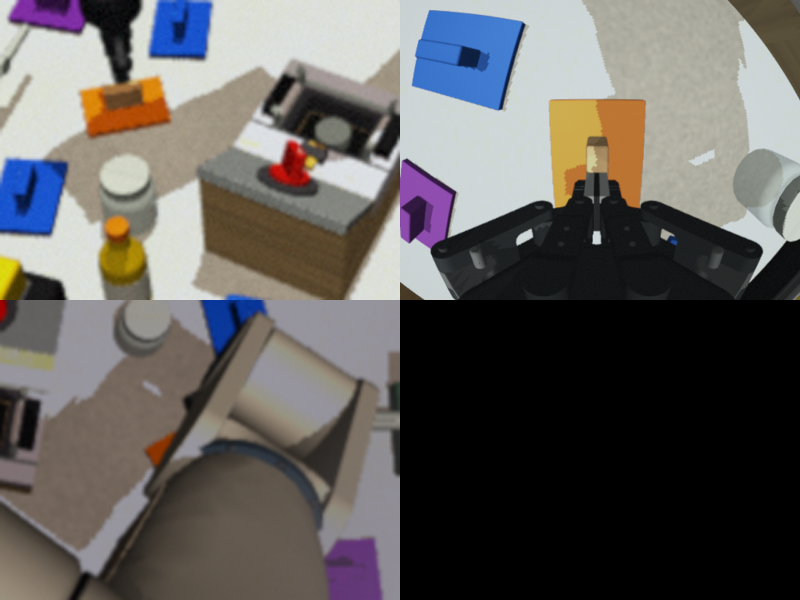

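The wrist view shows the bar apparently between the pads, at (597,160), with a gap remaining between the fingers, while the gauge reads shut. I'll lift 12 mm to test.

Call:
send_rows(
  moves=[
    [[0, 0, 0.004, 0, 0, 0, -1], [0, 0, 0.004, 0, 0, 0, -1], [0, 0, 0.004, 0, 0, 0, -1], [0, 0, 0, 0, 0, 0, -1], [0, 0, 0, 0, 0, 0, -1]],
  ],
)

```text
clock: 7.0
eef_pos: [485.4, -335.7, 46.3]
tcp_rot: [3.141, 0.0, 2.108]
contact_force: [-0.8, -0.2, 0.1]
opening: -0.003
grasp_force: 0.0
```

```bash
python3 snap.py w6
python3 - <<'E'
import pickle;from h import *
for w in("w5","w6"):
    s,f=pickle.load(open(w+".pkl","rb"));print(w,s["opening"],s["grasp_force"],s["contact_force"],s["wrist_torque"])
    for c,st,m in blobs(f["img"],(8,60,60),(30,255,255),150): print(c.round(1),st)
E
```

```text
7.0 [ 485.44018496 -335.7243655    46.34852882] [3.14138260e+00 4.90755421e-04 2.10783761e+00] [-0.77150096 -0.1855318   0.09741988]
w5 -0.00023855173936233247 0.0 [-0.88274903  0.20779655  0.27707601] [-0.01272896  0.00923463  0.02829693]
[481.7  40.5] [ 420    0   92  126 5188]
[252.3 185.1] [  191   127   123   140 13829]
[  9.6 376.1] [  0 362  30  22 335]
w6 -0.003029589127851914 0.0 [-0.77150096 -0.1855318   0.09741988] [-0.0235301   0.03023548  0.02718547]
[476.5  47.1] [ 409    0  103  141 6034]
[252.1 183.8] [  194   126   117   140 12970]
[ 13.4 373.4] [  0 354  42  30 629]
[505.1 376.7] [493 364  19  20 196]
```

Run:
```python
import pickle;from h import *
for w in("w5","w6"):
    s,f=pickle.load(open(w+".pkl","rb"))
    for c,st,m in blobs(f["img"],(8,60,60),(30,255,255),5000):
        if c[0]>300: continue
        q=cv2.approxPolyDP(cv2.convexHull(max(cv2.findContours(m,0,1)[0],key=len)),5,True).reshape(-1,2)
        print(w,q.tolist());print([onz(wray(f,p,s),10)[:2].round(1).tolist() for p in q])
    Rz=lambda a:np.array([[np.cos(a),-np.sin(a)],[np.sin(a),np.cos(a)]])
    C=np.array([[x,y] for x,y in((40,55),(-40,55),(-40,-55),(40,-55))])@Rz(.538).T+[485.4,-336.5]
    print(wproj(f,np.c_[C,[10]*4],s).round(0).tolist(),"bar",wproj(f,np.c_[np.array([[8,25],[-8,25],[-8,-25],[8,-25]])@Rz(.538).T+[485.4,-336.5],[44]*4],s).round(0).tolist())
a=cv2.resize(f["img"][100:300,150:360],None,fx=2.9,fy=2.9,interpolation=2);cv2.imwrite("pics/c6.png",a[:,:,::-1])
```

```text
w5 [[313, 128], [306, 266], [198, 266], [191, 129]]
[[491.4, -270.5], [542.9, -355.6], [474.6, -396.4], [424.4, -311.3]]
[[315.0, 126.0], [190.0, 126.0], [199.0, 276.0], [306.0, 276.0]] bar [[267.0, 184.0], [238.0, 184.0], [239.0, 265.0], [266.0, 265.0]]
w6 [[309, 127], [302, 265], [202, 265], [194, 128]]
[[491.4, -270.8], [545.7, -361.4], [478.5, -401.4], [424.3, -311.7]]
[[311.0, 125.0], [194.0, 125.0], [201.0, 268.0], [303.0, 268.0]] bar [[266.0, 179.0], [239.0, 179.0], [240.0, 255.0], [265.0, 255.0]]
```

View pics/c6.png

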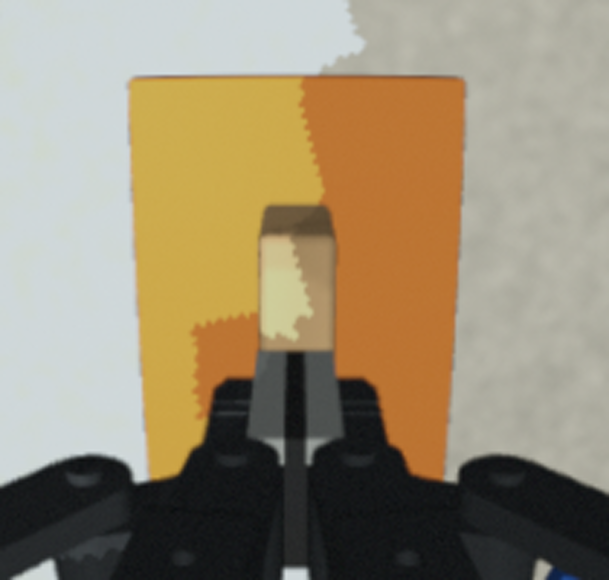

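The cover hasn't moved and the calibration fits it, but the shut fingertips sit above the bar. So the tips are further back than stated. I'll measure the tip height with the scene camera.

Run:
```python
from rig import *;from h import *
import pickle
s=sense();f=grab_frame("scene");t=s["eef_pos"];print(t)
for z in(-30,-20,-10,0,17): print(z,proj(f,[t+[0,0,-z]]).round(1))
print("bar top",proj(f,[[485.4,-336.5,44]]))
g=cv2.cvtColor(f["img"],cv2.COLOR_RGB2GRAY);print(g[150:200,188:212:1])
w=pickle.load(open("w6.pkl","rb"))
T=w[1]["T_tool_cam"]
for x in(11,-11,0):
  for z in(-30,-15,0,17): 
    p=T[:3,:3].T@(np.array([x,0,z])-T[:3,3]);th=np.arctan2(np.hypot(p[0],p[1]),p[2]);print(x,z,(p[:2]/np.hypot(p[0],p[1])*th*297.3+w[1]["mtx"][:2,2]).round(1))
```

```text
[ 485.32863234 -335.6562085    46.16285951]
-30 [[197.5 176.6]]
-20 [[197.8 178.7]]
-10 [[198.1 180.8]]
0 [[198.4 182.8]]
17 [[198.9 186.3]]
bar top [[198.25986632 183.24058422]]
[[ 16   8  12 ... 222 222 218]
 [ 13   9  16 ... 221 221 218]
 [ 15  12  10 ... 220 221 216]
 ...
 [115 100  99 ... 100  96  98]
 [102  98 101 ...  94  90  87]
 [ 97 101 100 ...  85  74  75]]
11 -30 [253.6 220.4]
11 -15 [253.3 210.2]
11 0 [253.2 201.7]
11 17 [253.  193.6]
-11 -30 [253.4 259.9]
-11 -15 [253.2 247. ]
-11 0 [253.1 236.1]
-11 17 [252.9 225.5]
0 -30 [253.5 240.7]
0 -15 [253.3 229.1]
0 0 [253.1 219.3]
0 17 [253.  209.9]
```

Run:
```python
from rig import *;import numpy as np
g=grab_frame("scene")["img"]
for v in range(165,192): print(v,[tuple(int(a) for a in g[v,u]) for u in (194,196,198,200)])
```

```text
165 [(20, 20, 18), (54, 55, 55), (48, 46, 46), (11, 12, 14)]
166 [(12, 12, 17), (55, 54, 54), (48, 49, 50), (10, 11, 15)]
167 [(13, 13, 9), (55, 55, 54), (52, 53, 53), (20, 17, 19)]
168 [(10, 17, 16), (49, 48, 49), (62, 65, 64), (28, 29, 28)]
169 [(13, 14, 14), (49, 52, 50), (61, 60, 60), (51, 49, 49)]
170 [(34, 36, 36), (48, 47, 47), (60, 61, 61), (46, 49, 49)]
171 [(48, 47, 47), (40, 40, 40), (62, 61, 59), (35, 33, 38)]
172 [(48, 48, 47), (38, 38, 40), (60, 61, 59), (37, 39, 38)]
173 [(62, 64, 61), (31, 32, 34), (47, 48, 47), (26, 23, 26)]
174 [(80, 83, 78), (20, 20, 21), (26, 28, 30), (21, 23, 22)]
175 [(107, 110, 103), (10, 12, 12), (14, 16, 14), (37, 37, 35)]
176 [(144, 146, 139), (20, 23, 22), (18, 18, 17), (51, 53, 50)]
177 [(161, 163, 157), (34, 36, 35), (11, 14, 13), (50, 51, 50)]
178 [(177, 179, 174), (45, 42, 40), (15, 12, 15), (46, 47, 46)]
179 [(187, 191, 184), (53, 55, 52), (30, 30, 30), (64, 68, 64)]
180 [(202, 204, 202), (89, 91, 87), (96, 97, 94), (144, 146, 140)]
181 [(214, 219, 215), (166, 167, 160), (175, 176, 169), (208, 209, 201)]
182 [(217, 219, 215), (213, 210, 197), (202, 196, 185), (215, 205, 180)]
183 [(207, 198, 180), (202, 185, 157), (170, 144, 113), (205, 173, 105)]
184 [(177, 141, 83), (172, 129, 78), (162, 115, 70), (189, 151, 86)]
185 [(161, 119, 65), (161, 115, 68), (160, 113, 64), (166, 118, 66)]
186 [(162, 112, 64), (156, 110, 62), (141, 98, 52), (146, 103, 60)]
187 [(145, 103, 60), (135, 94, 55), (107, 74, 44), (99, 67, 36)]
188 [(97, 68, 38), (102, 70, 41), (98, 69, 40), (93, 64, 35)]
189 [(95, 66, 38), (97, 67, 36), (99, 70, 40), (95, 69, 39)]
190 [(99, 68, 40), (97, 67, 35), (100, 68, 40), (99, 69, 42)]
191 [(101, 69, 41), (99, 70, 37), (101, 69, 37), (97, 67, 38)]
```

Scene camera puts the tip about 13–17 mm behind the TCP (not 17 ahead), consistent with having closed just above the bar. I'll open, go lower in small steps while watching force, and close.

Call:
send_rows(
  moves=[
    [[0, 0, 0.005, 0, 0, 0, 1], [0, 0, 0, 0, 0, 0, 1], [0, 0, 0, 0, 0, 0, 1], [0, 0, 0, 0, 0, 0, 1], [0, 0, 0, 0, 0, 0, 1], [0, 0, -0.01, 0, 0, 0, 1], [0, 0, -0.01, 0, 0, 0, 1], [0, 0, -0.01, 0, 0, 0, 1], [0, 0, -0.005, 0, 0, 0, 1], [0, 0, 0, 0, 0, 0, 1]],
  ],
)

```text
clock: 8.15
eef_pos: [484.6, -335.1, 14.7]
tcp_rot: [-3.141, -0.002, 2.108]
contact_force: [-0.3, 0.4, 0.2]
opening: 1.003
grasp_force: 0.0
```

Call:
send_rows(
  moves=[
    [[0, 0, -0.004, 0, 0, 0, 1], [0, 0, -0.004, 0, 0, 0, 1], [0, 0, -0.003, 0, 0, 0, 1], [0, 0, 0, 0, 0, 0, 1]],
  ],
)

```text
clock: 8.55
eef_pos: [485.1, -335.5, 4.7]
tcp_rot: [-3.141, -0.0, 2.108]
contact_force: [0.4, -0.1, 0.6]
opening: 1.002
grasp_force: 0.0
```

```bash
python3 snap.py w7
```

```text
8.55 [ 485.09199437 -335.49489711    4.71748619] [-3.14138231e+00 -4.04404411e-04  2.10778669e+00] [ 0.41799287 -0.05318777  0.58106117]
```

Call:
send_rows(
  grip_force=50,
  moves=[
    [[0, 0, 0, 0, 0, 0, -1], [0, 0, 0, 0, 0, 0, -1], [0, 0, 0, 0, 0, 0, -1], [0, 0, 0, 0, 0, 0, -1], [0, 0, 0, 0, 0, 0, -1], [0, 0, 0, 0, 0, 0, -1], [0, 0, 0, 0, 0, 0, -1]],
  ],
)

```text
clock: 9.3
eef_pos: [485.5, -335.8, 5.3]
tcp_rot: [3.141, 0.0, 2.108]
contact_force: [-0.6, -0.4, 4.0]
opening: 0.171
grasp_force: 49.3
```

```bash
python3 snap.py w8;python3 - <<'E'
from rig import *;import numpy as np
g=grab_frame("scene")["img"]
for v in range(180,200): print(v,[tuple(int(a) for a in g[v,u]) for u in (190,194,198,202,206)])
E
```

```text
9.3 [ 485.46974293 -335.76109916    5.29846967] [3.14142956e+00 3.78697207e-04 2.10777206e+00] [-0.5656038  -0.35810236  3.98826302]
180 [(221, 225, 217), (119, 123, 121), (54, 53, 51), (34, 35, 35), (212, 211, 201)]
181 [(220, 224, 215), (168, 172, 170), (52, 51, 51), (22, 26, 27), (204, 177, 141)]
182 [(218, 221, 212), (177, 180, 177), (40, 37, 38), (19, 18, 21), (210, 139, 54)]
183 [(214, 213, 201), (169, 156, 136), (23, 20, 20), (8, 11, 8), (198, 124, 34)]
184 [(202, 176, 146), (166, 126, 74), (20, 19, 19), (18, 18, 17), (182, 115, 36)]
185 [(197, 124, 46), (155, 110, 60), (13, 13, 11), (28, 22, 21), (153, 99, 36)]
186 [(190, 105, 10), (161, 112, 63), (18, 19, 17), (50, 43, 35), (135, 84, 24)]
187 [(204, 117, 14), (148, 104, 60), (22, 21, 20), (61, 54, 51), (131, 81, 27)]
188 [(215, 130, 15), (108, 76, 42), (19, 22, 25), (59, 57, 51), (115, 74, 31)]
189 [(217, 134, 17), (99, 69, 40), (26, 22, 22), (59, 54, 47), (109, 72, 34)]
190 [(216, 131, 12), (98, 67, 40), (42, 35, 29), (72, 56, 39), (105, 68, 30)]
191 [(216, 132, 14), (101, 70, 40), (72, 51, 36), (100, 68, 39), (121, 65, 26)]
192 [(217, 132, 10), (101, 69, 37), (108, 65, 31), (141, 73, 30), (152, 66, 7)]
193 [(206, 116, 10), (116, 65, 32), (149, 70, 20), (177, 78, 13), (178, 73, 7)]
194 [(185, 84, 8), (150, 69, 15), (179, 78, 12), (183, 78, 11), (181, 76, 6)]
195 [(180, 77, 7), (175, 74, 1), (180, 75, 1), (181, 77, 9), (179, 76, 4)]
196 [(180, 75, 8), (180, 76, 1), (180, 77, 5), (180, 74, 3), (180, 77, 8)]
197 [(182, 79, 11), (178, 75, 1), (181, 75, 8), (179, 73, 0), (182, 78, 10)]
198 [(179, 74, 0), (177, 75, 0), (179, 74, 0), (179, 77, 3), (182, 79, 1)]
199 [(182, 79, 12), (184, 77, 11), (177, 73, 0), (177, 73, 2), (159, 69, 3)]
```

Gripped (opening 0.17, 49 N). With the cover on the bench the TCP reads z≈5, so home is TCP z≈105. Lift, then carry over the opening with the -0.707 rad turn.

Call:
send_rows(
  grip_force=60,
  moves=[
    [[0, 0, 0.005, 0, 0, 0, -1], [0, 0, 0.015, 0, 0, 0, -1], [0, 0, 0.025, 0, 0, 0, -1], [0, 0, 0.025, 0, 0, 0, -1], [0, 0, 0.025, 0, 0, 0, -1], [0, 0, 0.025, 0, 0, 0, -1], [0, 0, 0.025, 0, 0, 0, -1], [0, 0, 0.02, 0, 0, 0, -1], [0, 0, 0.01, 0, 0, 0, -1], [0, 0, 0, 0, 0, 0, -1]],
  ],
)

```text
clock: 10.4
eef_pos: [486.0, -336.1, 181.9]
tcp_rot: [3.14, 0.003, 2.108]
contact_force: [0.1, 0.8, -0.9]
opening: 0.172
grasp_force: 58.6
```

Call:
send_rows(
  moves=[
    [[0.0031, 0.0292, 0, 0, 0, -0.0707, -1], [0.0031, 0.0292, 0, 0, 0, -0.0707, -1], [0.0031, 0.0292, 0, 0, 0, -0.0707, -1], [0.0031, 0.0292, 0, 0, 0, -0.0707, -1], [0.0031, 0.0292, 0, 0, 0, -0.0707, -1], [0.0031, 0.0292, 0, 0, 0, -0.0707, -1], [0.0031, 0.0292, 0, 0, 0, -0.0707, -1], [0.0031, 0.0292, 0, 0, 0, -0.0707, -1], [0.0031, 0.0292, 0, 0, 0, -0.0707, -1], [0.0031, 0.0292, 0, 0, 0, -0.0707, -1]],
  ],
)

```text
clock: 11.4
eef_pos: [515.4, -42.4, 178.9]
tcp_rot: [-3.14, 0.0, 1.398]
contact_force: [0.0, 0.6, -1.2]
opening: 0.173
grasp_force: 58.6
```

Call:
send_rows(
  moves=[
    [[0, 0, 0, 0, 0, 0, -1], [0, 0, 0, 0, 0, 0, -1], [0, 0, 0, 0, 0, 0, -1]],
  ],
)

```text
clock: 11.7
eef_pos: [515.8, -44.2, 179.5]
tcp_rot: [-3.141, 0.0, 1.402]
contact_force: [-0.4, -0.1, -0.6]
opening: 0.17
grasp_force: 58.6
```

```bash
python3 snap.py w9
python3 - <<'E'
import pickle;from h import *
s,f=pickle.load(open("w9.pkl","rb"));print(s["opening"],s["grasp_force"])
for c,st,m in blobs(f["img"],(8,60,60),(30,255,255),5000):
    if abs(c[0]-252)<60:
        q=cv2.approxPolyDP(cv2.convexHull(max(cv2.findContours(m,0,1)[0],key=len)),5,True).reshape(-1,2);print(q.tolist())
        z=s["eef_pos"][2]-5.3+10;P=np.array([onz(wray(f,p,s),z)[:2] for p in q]);print(P.round(1).tolist())
        Rm=R.from_euler("z",-.169).as_matrix()[:2,:2];print(((P-s["eef_pos"][:2])@Rm).round(1).tolist())
E
```

```text
11.7 [515.8393818  -44.24437801 179.48100967] [-3.14058840e+00  4.07908404e-04  1.40153647e+00] [-0.37929256 -0.12343641 -0.62332543]
0.17017821751406523 58.62843632698059
[[323, 132], [314, 264], [275, 300], [228, 300], [188, 263], [179, 133]]
[[563.3, 0.4], [549.6, -79.5], [521.7, -102.5], [491.1, -97.3], [472.0, -65.7], [485.2, 13.1]]
[[39.3, 52.0], [39.2, -29.1], [15.6, -56.4], [-15.4, -56.4], [-39.6, -28.5], [-39.9, 51.4]]
```

Run:
```python
import pickle;from h import *
for w,yaw,z0 in(("w7",.538,10),("w8",.538,10),("w9",-.169,184.2),("w9",-.169,180)):
    s,f=pickle.load(open(w+".pkl","rb"))
    for c,st,m in blobs(f["img"],(8,60,60),(30,255,255),5000):
        if abs(c[0]-252)<60:
            q=cv2.convexHull(max(cv2.findContours(m,0,1)[0],key=len)).reshape(-1,2)
            P=np.array([onz(wray(f,p,s),z0)[:2] for p in q]);L=(P-s["eef_pos"][:2])@R.from_euler("z",yaw).as_matrix()[:2,:2]
            print(w,q[:,1].min(),L.min(0).round(1),L.max(0).round(1))
s,f=pickle.load(open("w9.pkl","rb"))
# where guides/rollers appear: white/grey rows above the slab
for v in range(60,135,3): print(v,[tuple(int(a) for a in f["img"][v,u]) for u in (200,225,250,275,300)])
```

```text
w7 130 [-40.5 -57.2] [39.5 53.1]
w8 130 [-40.9 -56.7] [38.9 53.4]
w9 129 [-39.9 -57.1] [40.2 53.2]
w9 129 [-41.  -60.2] [41.3 52.9]
60 [(209, 217, 219), (209, 218, 219), (209, 217, 215), (209, 217, 216), (209, 218, 215)]
63 [(209, 217, 219), (210, 218, 215), (209, 218, 218), (210, 218, 215), (209, 218, 214)]
66 [(209, 218, 218), (209, 218, 216), (209, 218, 220), (209, 218, 219), (209, 218, 217)]
69 [(209, 218, 220), (210, 218, 217), (209, 218, 220), (209, 218, 220), (209, 218, 220)]
72 [(209, 218, 219), (209, 217, 220), (209, 217, 220), (209, 217, 219), (210, 218, 220)]
75 [(209, 217, 218), (210, 219, 220), (210, 218, 219), (210, 218, 218), (209, 218, 217)]
78 [(210, 218, 215), (210, 218, 220), (210, 218, 219), (209, 218, 220), (210, 218, 220)]
81 [(208, 216, 218), (210, 218, 220), (209, 217, 219), (210, 218, 220), (210, 218, 220)]
84 [(208, 216, 218), (207, 216, 218), (206, 215, 216), (207, 215, 217), (209, 218, 220)]
87 [(208, 216, 218), (45, 47, 48), (46, 48, 48), (44, 45, 44), (210, 218, 220)]
90 [(206, 214, 216), (58, 60, 60), (41, 43, 43), (35, 36, 37), (191, 191, 190)]
93 [(20
[... 454 characters left out ...]
35), (188, 188, 186)]
111 [(134, 142, 134), (53, 52, 50), (66, 67, 63), (61, 59, 58), (133, 140, 132)]
114 [(121, 127, 120), (183, 180, 174), (185, 182, 175), (185, 183, 176), (117, 125, 118)]
117 [(120, 126, 119), (179, 177, 170), (180, 178, 171), (181, 178, 172), (132, 140, 132)]
120 [(119, 126, 119), (167, 165, 159), (167, 165, 158), (168, 165, 159), (168, 175, 167)]
123 [(118, 123, 117), (145, 143, 136), (144, 143, 136), (147, 145, 139), (76, 79, 80)]
126 [(117, 123, 116), (77, 77, 76), (79, 81, 79), (82, 82, 80), (71, 73, 72)]
129 [(122, 126, 117), (89, 68, 60), (94, 70, 55), (95, 73, 60), (79, 72, 69)]
132 [(181, 111, 48), (187, 116, 50), (189, 117, 52), (206, 165, 73), (205, 157, 68)]
```

Run:
```python
import pickle;from h import *
s,f=pickle.load(open("w9.pkl","rb"));Rm=R.from_euler("z",-.169).as_matrix();S=np.array([516.4,-45,100])
for p in([0,60,116-100],[0,52,16],[0,53,19],[-28,52,16],[28,52,16]): print(p,wproj(f,S+Rm@np.array(p),s).round(1))
g=f["img"].astype(int)
for v in(116,119,122): print(v,[(u,tuple(g[v,u])) for u in list(range(206,226,2))+list(range(278,300,2))])
```

```text
[0, 60, 16] [[252.5 115. ]]
[0, 52, 16] [[252.5 125.4]]
[0, 53, 19] [[252.5 124.3]]
[-28, 52, 16] [[216.  125.7]]
[28, 52, 16] [[288.8 125.8]]
116 [(206, (np.int64(118), np.int64(124), np.int64(117))), (208, (np.int64(117), np.int64(123), np.int64(116))), (210, (np.int64(70), np.int64(75), np.int64(71))), (212, (np.int64(74), np.int64(78), np.int64(73))), (214, (np.int64(140), np.int64(144), np.int64(139))), (216, (np.int64(133), np.int64(135), np.int64(130))), (218, (np.int64(148), np.int64(145), np.int64(139))), (220, (np.int64(165), np.int64(162), np.int64(156))), (222, (np.int64(174), np.int64(171), np.int64(165))), (224, (np.int64(179), np.int64(177), np.int64(171))), (278, (np.int64(183), np.int64(181), np.int64(174))), (280, (np.int64(183), np.int64(181), np.int64(174))), (282, (np.int64(179), np.int64(176), np.int64(169))), (284, (np.int64(173), np.int64(170), np.int64(163))), (286, (np.int64(162), np.int64(160), np.int64(154))), (288, (np.int64(143), np.int64(140), np.int64(135))), (290, (np.int64(134), np.int64(139), np.int64(133))), (292, (np.int64(113), np.int64(118), np.
[... 1700 characters left out ...]
int64(121))), (222, (np.int64(145), np.int64(143), np.int64(137))), (224, (np.int64(153), np.int64(151), np.int64(144))), (278, (np.int64(156), np.int64(154), np.int64(147))), (280, (np.int64(155), np.int64(153), np.int64(147))), (282, (np.int64(153), np.int64(151), np.int64(144))), (284, (np.int64(143), np.int64(141), np.int64(135))), (286, (np.int64(122), np.int64(120), np.int64(115))), (288, (np.int64(74), np.int64(76), np.int64(76))), (290, (np.int64(72), np.int64(74), np.int64(75))), (292, (np.int64(71), np.int64(74), np.int64(74))), (294, (np.int64(69), np.int64(72), np.int64(72))), (296, (np.int64(87), np.int64(90), np.int64(88))), (298, (np.int64(115), np.int64(121), np.int64(117)))]
```

The held cover's centre is about 1 mm off the seat in this view; correct by (+1.0,+0.8) mm and lower toward the rollers.

Call:
send_rows(
  moves=[
    [[0.001, 0.0008, -0.01, 0, 0, 0, -1], [0, 0, -0.012, 0, 0, 0, -1], [0, 0, -0.01, 0, 0, 0, -1], [0, 0, -0.006, 0, 0, 0, -1], [0, 0, -0.005, 0, 0, 0, -1], [0, 0, 0, 0, 0, 0, -1]],
  ],
)

```text
clock: 12.35
eef_pos: [516.8, -42.8, 136.2]
tcp_rot: [-3.14, 0.0, 1.401]
contact_force: [-0.2, -0.3, -0.8]
opening: 0.174
grasp_force: 58.6
```

Call:
send_rows(
  moves=[
    [[0, 0, -0.004, 0, 0, 0, -1], [0, 0, -0.003, 0, 0, 0, -1], [0, 0, -0.002, 0, 0, 0, -1], [0, 0, 0, 0, 0, 0, -1]],
  ],
)

```text
clock: 12.75
eef_pos: [517.2, -42.8, 127.9]
tcp_rot: [-3.141, 0.0, 1.401]
contact_force: [0.0, -0.7, -0.6]
opening: 0.172
grasp_force: 58.6
```

Call:
send_rows(
  moves=[
    [[0, -0.0005, -0.002, 0, 0, 0, -1], [0, 0, -0.002, 0, 0, 0, -1], [0, 0, -0.001, 0, 0, 0, -1], [0, 0, 0, 0, 0, 0, -1]],
  ],
)

```text
clock: 13.15
eef_pos: [517.6, -43.3, 123.3]
tcp_rot: [3.141, -0.0, 1.401]
contact_force: [-1.2, 0.2, 3.5]
opening: 0.171
grasp_force: 59.2
```

Call:
send_rows(
  moves=[
    [[0, 0, -0.002, 0, 0, 0, -1], [0, 0, -0.001, 0, 0, 0, -1], [0, 0, 0, 0, 0, 0, -1]],
  ],
)

```text
clock: 13.45
eef_pos: [517.5, -43.4, 119.8]
tcp_rot: [3.141, -0.0, 1.401]
contact_force: [2.2, 0.1, -1.2]
opening: 0.168
grasp_force: 58.6
```

Call:
send_rows(
  moves=[
    [[0, 0, -0.003, 0, 0, 0, -1], [0, 0, -0.003, 0, 0, 0, -1], [0, 0, -0.002, 0, 0, 0, -1], [0, 0, 0, 0, 0, 0, -1]],
  ],
)

```text
clock: 13.85
eef_pos: [517.5, -43.3, 111.7]
tcp_rot: [3.141, 0.0, 1.401]
contact_force: [3.1, 0.0, -2.0]
opening: 0.168
grasp_force: 58.6
```

Call:
send_rows(
  moves=[
    [[0, 0, -0.002, 0, 0, 0, -1], [0, 0, -0.002, 0, 0, 0, -1], [0, 0, -0.001, 0, 0, 0, -1], [0, 0, 0, 0, 0, 0, -1]],
  ],
)

```text
clock: 14.25
eef_pos: [517.3, -43.3, 106.6]
tcp_rot: [3.142, -0.0, 1.401]
contact_force: [5.7, -1.0, -9.3]
opening: 0.171
grasp_force: 58.6
```

Call:
send_rows(
  moves=[
    [[0.0007, 0, -0.001, 0, 0, 0, -1], [0, 0, -0.001, 0, 0, 0, -1], [0, 0, 0, 0, 0, 0, -1]],
  ],
)

```text
clock: 14.55
eef_pos: [517.4, -43.2, 105.3]
tcp_rot: [-3.14, 0.0, 1.401]
contact_force: [-1.2, 0.7, 2.2]
opening: 0.173
grasp_force: 60.0
```

Call:
send_rows(
  moves=[
    [[0, 0, -0.001, 0, 0, 0, -1], [0, 0, -0.001, 0, 0, 0, -1], [0, 0, 0, 0, 0, 0, -1]],
  ],
)

```text
clock: 14.85
eef_pos: [517.5, -43.2, 105.3]
tcp_rot: [-3.141, -0.0, 1.401]
contact_force: [-11.1, 1.8, 26.6]
opening: 0.171
grasp_force: 63.4
```

Seated: TCP stops at 105.3 with 27 N, as predicted for home. Relieve, half-open, lift away.

Call:
send_rows(
  moves=[
    [[0, 0, 0.0018, 0, 0, 0, -1], [0, 0, 0, 0, 0, 0, -0.2], [0, 0, 0, 0, 0, 0, -0.2], [0, 0, 0, 0, 0, 0, -0.2], [0, 0, 0, 0, 0, 0, -0.2], [0, 0, 0.02, 0, 0, 0, -0.2], [0, 0, 0.03, 0, 0, 0, -0.2], [0, 0, 0.04, 0, 0, 0, -0.2], [0, 0, 0.04, 0, 0, 0, -0.2], [0, 0, 0.04, 0, 0, 0, -0.2]],
  ],
)

```text
clock: 15.85
eef_pos: [517.7, -43.3, 276.4]
tcp_rot: [-3.141, 0.0, 1.401]
contact_force: [1.2, -0.6, 0.6]
opening: 0.399
grasp_force: 0.0
```

Call:
send_rows(
  moves=[
    [[0, 0, 0.01, 0, 0, 0, -0.2], [0, 0, 0, 0, 0, 0, 0], [0, 0, 0, 0, 0, 0, 0]],
  ],
)

```text
clock: 16.15
eef_pos: [517.3, -43.3, 283.5]
tcp_rot: [-3.14, 0.0, 1.401]
contact_force: [-0.7, -0.0, -0.6]
opening: 0.5
grasp_force: 0.0
```

```bash
python3 snap.py w10
python3 - <<'E'
import pickle;from h import *
s,f=pickle.load(open("w10.pkl","rb"));print(s["opening"]);Rm=R.from_euler("z",-.169).as_matrix()[:2,:2]
for nm,lo,hi,a in(("orange",(8,60,60),(30,255,255),1000),("red",(0,120,60),(8,255,255),100)):
  for c,st,m in blobs(f["img"],lo,hi,a):
    q=cv2.approxPolyDP(cv2.convexHull(max(cv2.findContours(m,0,1)[0],key=len)),4,True).reshape(-1,2)
    P=np.array([onz(wray(f,p,s),110)[:2] for p in q]);print(nm,c.round(),st,q.tolist(),((P-[516.4,-45])@Rm).round(1).tolist())
E
```

```text
16.15 [517.31631342 -43.26578158 283.5237005 ] [-3.13992522e+00  1.40375266e-04  1.40081756e+00] [-0.68596759 -0.02720926 -0.56076688]
0.5000913212537278
orange [252. 165.] [ 216  119   72   93 6320] [[286, 120], [284, 211], [219, 211], [216, 121]] [[39.6, 54.0], [39.9, -54.9], [-39.0, -54.9], [-39.9, 52.9]]
orange [430. 256.] [ 408  233   47   48 1275] [[420, 234], [436, 239], [454, 266], [447, 279], [418, 268], [408, 256], [411, 242]] [[236.9, -92.9], [268.6, -102.8], [320.9, -153.9], [313.8, -177.1], [247.3, -148.9], [223.9, -126.6], [224.0, -104.4]]
red [365. 175.] [ 340  153   48   43 1491] [[381, 159], [387, 179], [378, 192], [343, 192], [340, 184], [353, 157], [371, 153]] [[159.8, 11.0], [171.0, -14.3], [160.1, -31.2], [112.4, -31.0], [107.7, -21.0], [122.0, 12.5], [145.5, 18.0]]
```

Cover's top at the 110 mm plane measures 79×109 mm, centred within 1 mm: home and level. Now the knob: red disc and bar in views w3, w4, w10.

Run:
```python
import pickle;from h import *
Rb=R.from_euler("z",-.169).as_matrix();S=np.array([516.4,-45,0]);a=np.radians(34)
n=np.array([-np.sin(a),0,np.cos(a)]);u=np.array([np.cos(a),0,np.sin(a)]);P0=np.array([90,0,110.])
def hit(f,s,p,h):
    o,d=wray(f,p,s);o=Rb.T@(o-S);d=Rb.T@d;q=o+d*(n@(P0+h*n-o))/(n@d);return np.array([(q-P0)@u,q[1]])
marks=[]
for w in("w3","w4","w10"):
    s,f=pickle.load(open(w+".pkl","rb"));x0=250;im=f["img"].copy();im[:,:x0]=0;im[:120]=0
    b=max(blobs(im,(0,120,60),(8,255,255),100),key=lambda x:x[1][4]);ct=max(cv2.findContours(b[2],0,1)[0],key=len)[:,0]
    Q=np.array([hit(f,s,p,14) for p in ct]);best=(0,)
    rng=np.random.default_rng(0)
    for _ in range(4000):
        i,j=rng.choice(len(Q),2,False);m=(Q[i]+Q[j])/2;v=Q[j]-Q[i];L=np.hypot(*v)/2
        if L>24 or L<8: continue
        for sg in(1,-1):
            c=m+sg*np.array([-v[1],v[0]])/(2*L)*np.sqrt(24**2-L**2);k=(abs(np.hypot(*(Q-c).T)-24)<.8).sum()
            if k>best[0]: best=(k,c)
    hsv=cv2.cvtColor(im,cv2.COLOR_RGB2HSV);x,y,ww,hh,_=b[1];mk=np.zeros(im.shape[:2],np.uint8);mk[y:y+hh,x:x+ww]=((hsv[y:y+hh,x:x+ww,1]<90)&(hsv[y:y+hh,x:x+ww,2]>150));
    hull=np.zeros_like(mk);cv2.fillPoly(hull,[cv2.convexHull(ct)],1);mk&=hull
    pts=cv2.findNonZero(mk);r=cv2.minAreaRect(pts);T=np.array([hit(f,s,p,44) for p in pts[:,0]]);tr=cv2.minAreaRect(T.astype(np.float32))
    print(w,"disc u,y",best,len(Q),"mark px",np.round(r[0],1),len(pts),"on top plane",tr)
    marks.append(wray(f,r[0],s))
for ij in((0,1),(0,2),(1,2),(0,1,2)):
    p,e=tri(*[marks[i] for i in ij]);p=Rb.T@(p-S);print("mark u,y,h",(p-P0)@u,p[1],(p-P0)@n,np.round(e,1))
```

```text
w3 disc u,y (np.int64(92), array([50.96425758, -0.3676568 ])) 136 mark px [323.4 146.5] 57 on top plane ((60.19776916503906, 7.072805404663086), (15.214311599731445, 3.5983481407165527), 33.94706344604492)
w4 disc u,y (np.int64(65), array([51.17053225, -0.07933918])) 129 mark px [338.  224.3] 43 on top plane ((60.168487548828125, 7.017723083496094), (15.20888614654541, 2.894453287124634), 35.09351348876953)
w10 disc u,y (np.int64(85), array([51.04661366,  0.12956604])) 133 mark px [369.5 174. ] 52 on top plane ((60.523963928222656, 7.058344841003418), (15.781919479370117, 3.390103578567505), 35.845455169677734)
mark u,y,h 60.21747491754673 7.076801411652041 43.968656104614354 [0.1 0.1]
mark u,y,h 60.56786303211029 7.134041595706003 44.549757029231436 [0.1 0.1]
mark u,y,h 60.10065095727522 6.799090046281364 42.1986047938627 [0.1 0.1]
mark u,y,h 60.36250973500634 7.083801632519374 44.09566100699395 [0.1 0.2 0.2]
```

Knob centre at slope u=51.05, y≈0 (three views agree within 0.5 mm), mark height 44.0 mm as it must be, bar 35.5° from up-slope. Compute the approach.

```bash
cat > kn.py <<'E'
from rig import *;from h import *
Rb=R.from_euler("z",-.169).as_matrix();S=np.array([516.4,-45,0]);a=np.radians(34)
n=np.array([-np.sin(a),0,np.cos(a)]);u=np.array([np.cos(a),0,np.sin(a)]);P0=np.array([90,0,110.])
G=S+Rb@(P0+51.05*u+37*n)
def goal(deg):
    t=np.radians(deg);x=Rb@(np.cos(t)*u+np.sin(t)*np.array([0,1,0]));z=-Rb@n;return np.c_[x,np.cross(z,x),z]
nw=Rb@n
s=sense();Rc=R.from_euler("xyz",s["tcp_rot"])
def rep(deg,h):
    print("h",h,"shift mm",(G+h*nw-s["eef_pos"]).round(1),"rotvec",(R.from_matrix(goal(deg))*Rc.inv()).as_rotvec().round(4))
E
python3 -c "
from kn import *
print(G,nw,s['eef_pos'],s['qpos']);rep(35.6,90);rep(35.6,-22)"
```

```text
[626.44185721 -63.77617056 169.22118791] [-0.55122634  0.09405439  0.82903757] [516.99312112 -43.26558135 283.01178499] [-8.63413146e-02  1.20683511e-01  1.76709176e+00 -6.32880865e-05
  1.25665377e+00  8.36261849e-02]
h 90 shift mm [ 59.8 -12.  -39.2] rotvec [ 0.1836 -0.5898 -0.9201]
h -22 shift mm [ 121.6  -22.6 -132. ] rotvec [ 0.1836 -0.5898 -0.9201]
```

Call:
send_rows(
  moves=[
    [[0.006, -0.0012, -0.0039, 0.0184, -0.059, -0.092, 0], [0.006, -0.0012, -0.0039, 0.0184, -0.059, -0.092, 0], [0.006, -0.0012, -0.0039, 0.0184, -0.059, -0.092, 0], [0.006, -0.0012, -0.0039, 0.0184, -0.059, -0.092, 0], [0.006, -0.0012, -0.0039, 0.0184, -0.059, -0.092, 0], [0.006, -0.0012, -0.0039, 0.0184, -0.059, -0.092, 0], [0.006, -0.0012, -0.0039, 0.0184, -0.059, -0.092, 0], [0.006, -0.0012, -0.0039, 0.0184, -0.059, -0.092, 0], [0.006, -0.0012, -0.0039, 0.0184, -0.059, -0.092, 0], [0.006, -0.0012, -0.0039, 0.0184, -0.059, -0.092, 0]],
  ],
)

```text
clock: 17.2
eef_pos: [576.8, -55.3, 243.7]
tcp_rot: [2.767, -0.473, 0.54]
contact_force: [-0.4, -1.3, -0.8]
opening: 0.5
grasp_force: 0.0
```

Call:
send_rows(
  moves=[
    [[0, 0, 0, 0, 0, 0, 0], [0, 0, 0, 0, 0, 0, 0], [0, 0, 0, 0, 0, 0, 0]],
  ],
)

```text
clock: 17.5
eef_pos: [578.1, -55.4, 245.8]
tcp_rot: [2.764, -0.47, 0.548]
contact_force: [0.8, -0.5, 1.1]
opening: 0.499
grasp_force: 0.0
```

```bash
python3 snap.py w11; python3 -c "
from kn import *;import pickle
rep(35.6,90);rep(35.6,-22);print(s['opening'],s['qpos'])
t,f=pickle.load(open('w11.pkl','rb'))
for h in(0,7): print(wproj(f,G+h*nw,t))
for c,st,m in blobs(f['img'],(0,120,60),(8,255,255),300): print(c,st)
b=goal(35.6)[:,0]; print(wproj(f,[G+7*nw+23*b,G+7*nw-23*b],t))
cv2.imwrite('pics/c11.png',cv2.resize(f['img'][80:330,90:420],(790,598))[:,:,::-1])
"
```

```text
17.5 [578.08046613 -55.41267914 245.79982991] [ 2.76430815 -0.4698872   0.54763867] [ 0.79388277 -0.47421665  1.09070545]
h 90 shift mm [-1.4  0.3 -2.3] rotvec [ 0.0032  0.0004 -0.002 ]
h -22 shift mm [ 60.3 -10.3 -95.1] rotvec [ 0.0032  0.0004 -0.002 ]
0.5001507239466897 [-0.05871079 -0.01681168  2.15049842 -0.15499367  0.42095614  1.1792599 ]
[[248.59358885 184.58007458]]
[[248.52312348 186.59072773]]
[70.37091544 16.57894737] [   0    0  139   50 4009]
[248.5564346  180.82647679] [ 224  155   50   57 1896]
[480.75279931 217.53897502] [ 451  157   61  117 4644]
[443.86054722 230.72462489] [ 418  163   76  112 2266]
[[248.59403597 160.43379325]
 [248.46901635 211.5868643 ]]
```

View pics/c11.png

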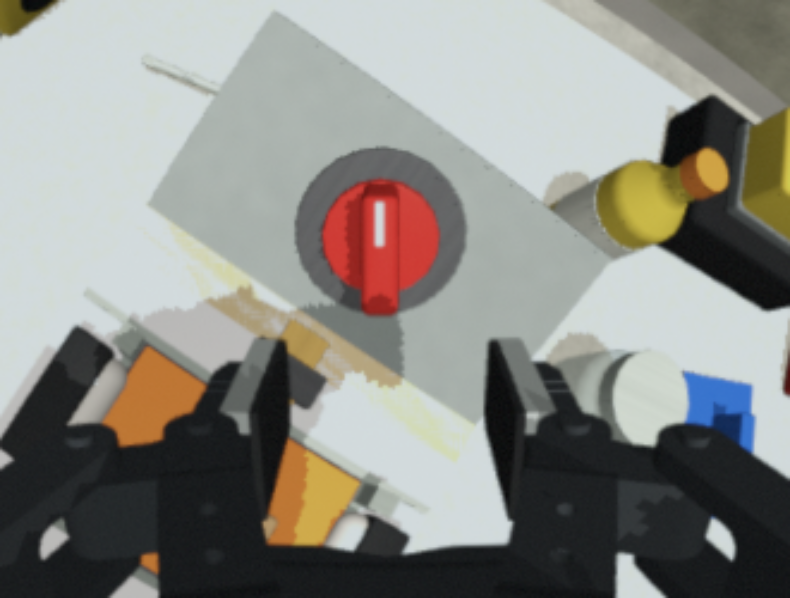

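The bar is vertical at (380,245) in the crop and midway between the fingers. The cover stays under the rollers. Approach along the axis.

Call:
send_rows(
  moves=[
    [[0.0085, -0.0014, -0.0132, 0.003, 0, -0.002, 0], [0.0085, -0.0014, -0.0132, 0, 0, 0, 0], [0.0085, -0.0014, -0.0132, 0, 0, 0, 0], [0.0085, -0.0014, -0.0132, 0, 0, 0, 0], [0.0085, -0.0014, -0.0132, 0, 0, 0, 0], [0.0085, -0.0014, -0.0132, 0, 0, 0, 0], [0.0045, -0.0009, -0.0075, 0, 0, 0, 0], [0.0025, -0.0005, -0.004, 0, 0, 0, 0], [0, 0, 0, 0, 0, 0, 0], [0, 0, 0, 0, 0, 0, 0]],
  ],
)

```text
clock: 18.55
eef_pos: [636.0, -65.2, 155.7]
tcp_rot: [2.767, -0.474, 0.541]
contact_force: [0.3, 0.4, 0.5]
opening: 0.502
grasp_force: 0.0
```

```bash
python3 -c "
from kn import *
rep(35.6,-22);print(s['contact_force'],s['wrist_torque'],nw@(s['eef_pos']-G))"
```

```text
h -22 shift mm [ 2.6 -0.6 -4.7] rotvec [-0.0006  0.0015  0.002 ]
[0.307213   0.42813495 0.46836623] [ 0.06422952  0.22613541 -0.01632956] -16.645434324360675
```

Call:
send_rows(
  grip_force=40,
  moves=[
    [[0.0022, -0.0004, -0.004, 0, 0, 0.0, 0], [0, 0, 0, 0, 0, 0, 0], [0, 0, 0, 0, 0, 0, -1], [0, 0, 0, 0, 0, 0, -1], [0, 0, 0, 0, 0, 0, -1], [0, 0, 0, 0, 0, 0, -1], [0, 0, 0, 0, 0, 0, -1], [0, 0, 0, 0, 0, 0, -1]],
  ],
)

```text
clock: 19.35
eef_pos: [637.6, -64.8, 151.2]
tcp_rot: [2.768, -0.473, 0.542]
contact_force: [-5.2, 6.7, 4.4]
opening: 0.146
grasp_force: 39.2
```

Gripped the bar. Turn clockwise about the axis.

Call:
send_rows(
  moves=[
    [[0, 0, 0, 0.055, -0.0094, -0.083, -1], [0, 0, 0, 0.055, -0.0094, -0.083, -1], [0, 0, 0, 0.055, -0.0094, -0.083, -1], [0, 0, 0, 0.055, -0.0094, -0.083, -1], [0, 0, 0, 0.055, -0.0094, -0.083, -1], [0, 0, 0, 0.055, -0.0094, -0.083, -1], [0, 0, 0, 0, 0, 0, -1]],
  ],
)

```text
clock: 20.05
eef_pos: [637.7, -64.9, 151.3]
tcp_rot: [3.13, -0.594, -0.15]
contact_force: [-4.9, 6.1, 4.3]
opening: 0.145
grasp_force: 39.2
```

Call:
send_rows(
  moves=[
    [[0, 0, 0, 0.055, -0.0094, -0.083, -1], [0, 0, 0, 0.055, -0.0094, -0.083, -1], [0, 0, 0, 0.055, -0.0094, -0.083, -1], [0, 0, 0, 0.055, -0.0094, -0.083, -1], [0, 0, 0, 0.055, -0.0094, -0.083, -1], [0, 0, 0, 0.055, -0.0094, -0.083, -1], [0, 0, 0, 0, 0, 0, -1], [0, 0, 0, 0, 0, 0, -1]],
  ],
)

```text
clock: 20.85
eef_pos: [637.6, -64.9, 151.2]
tcp_rot: [-2.789, -0.486, -0.839]
contact_force: [-4.6, 6.0, 5.2]
opening: 0.142
grasp_force: 39.3
```

```bash
python3 -c "
from kn import *
rep(35.6-71.6,-22);print(s['contact_force'],s['wrist_torque'],nw@(s['eef_pos']-G),s['wrist_torque']@nw,s['opening'],s['qpos'])"
```

```text
h -22 shift mm [ 1.  -1.  -0.2] rotvec [ 0.0274 -0.0059 -0.0379]
[-4.6295084   5.99470514  5.16774049] [0.94049881 0.6406549  0.4660508 ] -21.20233591667024 -0.07179768318555776 0.1423880492161566 [-0.07161186  0.23358144  2.12754026 -0.28934583  0.19868583  2.51685442]
```

Call:
send_rows(
  moves=[
    [[0, 0, 0, 0.033, -0.0056, -0.05, -1], [0, 0, 0, 0, 0, 0, -1], [0, 0, 0, 0, 0, 0, -1], [0, 0, 0, 0, 0, 0, 0], [0, 0, 0, 0, 0, 0, 0], [0, 0, 0, 0, 0, 0, 0], [0, 0, 0, 0, 0, 0, 0], [-0.0055, 0.0009, 0.0083, 0, 0, 0, 0], [-0.011, 0.0019, 0.0166, 0, 0, 0, 0], [-0.0165, 0.0028, 0.0249, 0, 0, 0, 0]],
  ],
)

```text
clock: 21.85
eef_pos: [604.1, -59.8, 200.6]
tcp_rot: [-2.762, -0.464, -0.902]
contact_force: [0.7, 0.2, 0.1]
opening: 0.501
grasp_force: 0.0
```

Call:
send_rows(
  moves=[
    [[-0.0165, 0.0028, 0.0249, 0, 0, 0, 0], [-0.0165, 0.0028, 0.0249, 0, 0, 0, 0], [-0.011, 0.0019, 0.025, 0, 0, 0, 0], [0, 0, 0, 0, 0, 0, 0], [0, 0, 0, 0, 0, 0, 0], [0, 0, 0, 0, 0, 0, 0]],
  ],
)

```text
clock: 22.45
eef_pos: [560.7, -52.4, 274.9]
tcp_rot: [-2.762, -0.465, -0.902]
contact_force: [0.3, -0.4, -0.4]
opening: 0.498
grasp_force: 0.0
```

```bash
python3 snap.py w12
python3 - <<'E'
from kn import *;import pickle
s,f=pickle.load(open("w12.pkl","rb"))
def hit(p,h):
    o,d=wray(f,p,s);o=Rb.T@(o-S);d=Rb.T@d;q=o+d*(n@(P0+h*n-o))/(n@d);return np.array([(q-P0)@u,q[1]])
hsv=cv2.cvtColor(f["img"],cv2.COLOR_RGB2HSV)
c0=wproj(f,G+7*nw,s)[0];print("knob px",c0)
mk=((hsv[...,1]<90)&(hsv[...,2]>150)).astype(np.uint8);b=[x for x in blobs(f["img"],(0,120,60),(8,255,255),300) if np.hypot(*(x[0]-c0))<25][0]
h=np.zeros_like(mk);cv2.fillPoly(h,[cv2.convexHull(max(cv2.findContours(b[2],0,1)[0],key=len))],1)
pts=cv2.findNonZero(mk&cv2.erode(h,np.ones((3,3),np.uint8)));T=np.array([hit(p,44) for p in pts[:,0]]);m=np.median(T,0)-[51.05,0];print("mark",len(pts),m,"knob angle rad",np.radians(37.7)-np.arctan2(m[1],m[0]))
Rm=Rb[:2,:2]
for c,st,mm in blobs(f["img"],(8,60,60),(30,255,255),400):
    q=cv2.approxPolyDP(cv2.convexHull(max(cv2.findContours(mm,0,1)[0],key=len)),3,True).reshape(-1,2)
    P=np.array([onz(wray(f,p,s),110)[:2] for p in q]);print(c.round(),st,((P-S[:2])@Rm).round(1).tolist())
E
```

```text
22.45 [560.71165242 -52.44320752 274.88420541] [-2.76161549 -0.46460428 -0.90205388] [ 0.29408955 -0.40815242 -0.4233833 ]
knob px [252.21059517 180.52773203]
mark 65 [ 9.95642233 -7.72544238] knob angle rad 1.3178771741434305
[288.  52.] [ 271   22   38   55 1391] [[324.7, -153.7], [313.9, -163.5], [246.4, -154.6], [224.3, -139.5], [221.0, -118.3], [234.3, -104.0], [264.6, -107.3], [323.4, -143.2]]
[344. 241.] [ 317  213   53   54 1399] [[39.9, -21.1], [40.4, -55.4], [-17.9, -52.2], [-21.4, -42.0], [-8.9, -27.8]]
[253. 232.] [231 218  56  31 536] [[72.6, 0.2], [70.8, 50.0], [80.3, 74.0], [90.0, 66.6], [90.1, 27.7]]
[ 53. 254.] [ 33 223  40  61 547] [[279.5, 332.2], [257.9, 331.3], [236.4, 501.4], [254.4, 490.7]]
[138. 247.] [118 231  40  36 608] [[189.2, 225.1], [187.0, 207.0], [163.9, 174.8], [119.3, 181.5], [130.4, 211.0], [158.1, 234.6]]
[ 58. 266.] [ 37 236  42  61 630] [[249.8, 328.2], [228.0, 325.3], [200.0, 483.5], [220.3, 500.9]]
[285. 279.] [ 263  248   42   61 1364] [[39.8, 12.9], [-16.6, 32.2], [-22.7, 40.0], [-16.7, 52.4], [40.7, 52.8]]
[  8. 310.] [  0 288  20  43 654] [[284.6, 644.3], [189.4, 634.1], [215.1, 769.5], [305.9, 696.2]]
```

Knob is at its stop (≈1.25 rad by its mark), the cover's edges are still at the home positions, and the gripper is clear.

```bash
python3 -c "
from rig import *
print(sign_off())"
```

```text
the job is handed in; nothing more can be done
None
```

The job is handed in: by my camera measurements the cover is home and level under the rollers and the knob is at its stop, locking it. The gripper let go and was clear at 22.5 s. `sign_off()` returned no verdict.

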